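Clear the gauges out of the cups and nest the cups

TASK

Put the gauging bench in order: take every plug gauge out of its cup and stand it upright on its foot in a well of the blue gauge stand, one to a well, and nest all the parts cups, upright and fully home one inside the other, into a single straight stack in the middle of the round black mat. Never let a gauge fall over, and leave the other things on the bench where they are.

Things in the scene. Friction and masses are not known exactly. Their poses are not given: they have to be found in the camera images.
- cup_a: bare aluminium cup A, all cups alike, 62 mm tall, foot weighted: tapered body 42 mm (foot) to 53 mm (z 36) across, then straight collar 64 mm across, z 36 to the rim, to hold it by; bore 57 mm at rim, 37 mm at floor (z 6). Nested home, its shoulder sits on the rim below: origins 26 mm apart, 1.5 mm play. 0.15 kg. Origin: centre of underside, z up. Starts with plug_a in it, if present.
- cup_b: bare aluminium cup B, all cups alike, 62 mm tall, foot weighted: tapered body 42 mm (foot) to 53 mm (z 36) across, then straight collar 64 mm across, z 36 to the rim, to hold it by; bore 57 mm at rim, 37 mm at floor (z 6). Nested home, its shoulder sits on the rim below: origins 26 mm apart, 1.5 mm play. 0.15 kg. Origin: centre of underside, z up. Starts with plug_b in it, if present.
- cup_c: bare aluminium cup C, all cups alike, 62 mm tall, foot weighted: tapered body 42 mm (foot) to 53 mm (z 36) across, then straight collar 64 mm across, z 36 to the rim, to hold it by; bore 57 mm at rim, 37 mm at floor (z 6). Nested home, its shoulder sits on the rim below: origins 26 mm apart, 1.5 mm play. 0.15 kg. Origin: centre of underside, z up. Starts with plug_c in it, if present.
- cup_d: bare aluminium cup D, all cups alike, 62 mm tall, foot weighted: tapered body 42 mm (foot) to 53 mm (z 36) across, then straight collar 64 mm across, z 36 to the rim, to hold it by; bore 57 mm at rim, 37 mm at floor (z 6). Nested home, its shoulder sits on the rim below: origins 26 mm apart, 1.5 mm play. 0.15 kg. Origin: centre of underside, z up. Starts empty; may be absent.
- cup_e: bare aluminium cup E, all cups alike, 62 mm tall, foot weighted: tapered body 42 mm (foot) to 53 mm (z 36) across, then straight collar 64 mm across, z 36 to the rim, to hold it by; bore 57 mm at rim, 37 mm at floor (z 6). Nested home, its shoulder sits on the rim below: origins 26 mm apart, 1.5 mm play. 0.15 kg. Origin: centre of underside, z up. Starts empty; may be absent.
- plug_a: slim pale plug gauge with a dark flanged foot, 146 mm tall; foot 24 mm across and 10 mm high, shaft about 14 mm thick from z 43 to z 134, above it a thin brass tip. 0.12 kg. Starts upright in cup A, on its floor, sticking out of it. May be absent. Origin: centre of the foot's underside, z along the shaft to the tip.
- plug_b: slim pale plug gauge with a dark flanged foot, 118 mm tall; foot 26 mm across and 10 mm high, shaft about 14 mm thick from z 26 to z 106, above it a thin brass tip. 0.12 kg. Starts upright in cup B, on its floor, sticking out of it. May be absent. Origin: centre of the foot's underside, z along the shaft to the tip.
- plug_c: slim pale plug gauge with a dark flanged foot, 146 mm tall; foot 24 mm across and 10 mm high, shaft about 14 mm thick from z 43 to z 134, above it a thin brass tip. 0.12 kg. Starts upright in cup C, on its floor, sticking out of it. May be absent. Origin: centre of the foot's underside, z along the shaft to the tip.
- stand: gauge stand, fixed to the worktop: blue block 66 x 210 x 34 mm on a thin black foot, with three round wells in a row along its y axis, each 35 mm across and 20 mm deep, 66 mm apart. Origin: centre of the underside.
- well_0 (a point): centre of the floor of one of the stand's three wells, 20 mm below the stand's top face, which is 34 mm above the worktop. Any gauge may go into any well.
- well_1 (a point): centre of the floor of one of the stand's three wells, 20 mm below the stand's top face, which is 34 mm above the worktop. Any gauge may go into any well.
- well_2 (a point): centre of the floor of one of the stand's three wells, 20 mm below the stand's top face, which is 34 mm above the worktop. Any gauge may go into any well.
- mat_top (a point): centre of the upper face of the round black rubber mat, 130 mm across and 3 mm thick, fixed to the worktop, with a thin grey circle 62 mm across on it
- clip: bystander: orange plastic cable clip, 33 x 60 x 26 mm. Loose, to be left where it is. Origin: centre of the underside.
- magnet: bystander: black pot magnet with a knob, 43 mm across, 37 mm high. Loose, to be left where it is. Origin: centre of the underside.
- mouse_b: bystander: black computer mouse, 92 x 60 x 32 mm. Loose, to be left where it is. Origin: centre of the underside.
- dial: bystander: dial indicator lying on its back, 138 x 57 x 22 mm. Loose, to be left where it is. Origin: centre of the underside.
- pen: bystander: blue marker pen, 122 mm long, 14 mm high. Loose, to be left where it is. Origin: centre of the underside.
There are look-alikes about, which are no part of the job. Leave any orange look-alike of the cup_a alone.

How it is judged:
At the end, for the whole second after the job is handed in: Each gauge stands on the floor of a well (foot within 9 mm of its centre, under 5 mm up, tilt under 0.12 rad); all cups form one nested stack: upright within 0.1 rad, within 25 mm of the mat centre and 10 mm of each other, top underside below 116 mm; all at rest (angle between each of cup_a, cup_b, cup_c, cup_d, cup_e's own z axis and vertical below 0.1 rad and horizontal distance between each of cup_a, cup_b, cup_c, cup_d, cup_e and mat_top below 0.025 m and height (world z) of cup_a between 0 and 0.116 m and linear speed of each of cup_a, cup_b, cup_c, cup_d, cup_e, plug_a, plug_b, plug_c below 0.02 m/s and horizontal distance between cup_a and cup_b below 0.01 m and horizontal distance between each of cup_a, cup_b and cup_c below 0.01 m and horizontal distance between each of cup_a, cup_b, cup_c and cup_d below 0.01 m and horizontal distance between each of cup_a, cup_b, cup_c, cup_d and cup_e below 0.01 m and height (world z) of cup_b between 0 and 0.116 m and height (world z) of cup_c between 0 and 0.116 m and height (world z) of cup_d between 0 and 0.116 m and height (world z) of cup_e between 0 and 0.116 m and ((horizontal distance between plug_a and well_0 below 0.009 m and height (world z) of plug_a below 0.019 m) or (horizontal distance between plug_a and well_1 below 0.009 m and height (world z) of plug_a below 0.019 m) or (horizontal distance between plug_a and well_2 below 0.009 m and height (world z) of plug_a below 0.019 m)) and angle between each of plug_a, plug_b, plug_c's own z axis and vertical below 0.12 rad and ((horizontal distance between plug_b and well_0 below 0.009 m and height (world z) of plug_b below 0.019 m) or (horizontal distance between plug_b and well_1 below 0.009 m and height (world z) of plug_b below 0.019 m) or (horizontal distance between plug_b and well_2 below 0.009 m and height (world z) of plug_b below 0.019 m)) and ((horizontal distance between plug_c and well_0 below 0.009 m and height (world z) of plug_c below 0.019 m) or (horizontal distance between plug_c and well_1 below 0.009 m and height (world z) of plug_c below 0.019 m) or (horizontal distance between plug_c and well_2 below 0.009 m and height (world z) of plug_c below 0.019 m))); the robot touches nothing.
It fails at once if a bystander (clip, magnet, mouse, dial indicator, pen) is shoved more than 6 cm (distance of any of clip, magnet, mouse_b, dial, pen from where it was at the start of the episode above 0.06 m).
It fails at once if a plug gauge is dropped or knocked flat (angle between any of plug_a, plug_b, plug_c's own z axis and vertical above 1.2 rad).
Of cup_d, cup_e only 1 to 2 are there at a start; the rules pass over those that are not, and their reading is None.
Of plug_a, plug_b, plug_c only 2 to 3 are there at a start; the rules pass over those that are not, and their reading is None.
At some moment in a run one of cup_d, cup_e may be knocked a few centimetres aside while the robot is not near it.
It also fails if it takes over 200 s, if anything falls off the work surface, if the arm or the gripper's body presses on something with over 40 N, if the wrist force passes 120 N, or if a joint passes its speed limit or range.

ROBOT

A 7-joint arm with a two-finger parallel gripper is mounted at the origin on a cart in front of the work surface, level with it; the furniture and walls round the work are solid. World frame = base frame: x ahead of the robot, y to its left, z up, the work surface at z = 0. Lengths are in m, angles in rad, forces in N, time in s.
With the tool pointing down it reaches from about 0.35 to 0.9 m from the base axis. Payload 8.1 kg.
Tool frame: the origin (TCP) lies midway between the tips of the shut fingers; the grasp point (between the pads) lies arm.hold_point_z behind it (arm.hold_point_z is the distance from the TCP to the grasp point, in m); z points along the fingers, x is the direction in which the jaws open and shut, and the axes are right-handed (so a half turn about z gives the same grasp; the last joint's range is limited). The gripper opens to 92 mm and grips with 3 to 60 N. Pads are 19 mm wide; open, the fingers measure 130 mm over their backs; the gripper's body (75 mm by 190 mm) begins 47 mm behind the grasp point.
Start: joints at [1.156, 0.434, 0.025, 1.573, -0.012, 1.134, -0.075], TCP at [0.192, -0.595, 0.227] pointing down, gripper open.
Joint ranges: [-2.62, 2.62], [-0.44, 2.09], [-1.27, 1.32], [0.08, 2.57], [-1.32, 4.46], [0.12, 2], [-2.74, 2.74]. Speed limits (rad/s): [2.22, 2.22, 3.01, 3.01, 3.14, 3.14, 3.14].

INTERFACE

Orientations are given as a rotation vector (axis times angle).
In Python, from cell import arm gives the robot as it stands.
- The arm moves only by the shell command python3 -m pendant 'ROWS' [FORCE]. ROWS is JSON, a list of rows, each an object with "dp": the shift along the tool's x, y, z in m, a list of three; "rotation": the turn, a rotation vector about the tool's x, y, z in rad, a list of three; "fingers": the closure, from -1 (fully open) to 1 (shut). In form: [{"dp": [x, y, z], "rotation": [rx, ry, rz], "fingers": fingers}, ...]. A call has 1 to 20 rows; each row is the pose to reach, as a shift and turn from the pose measured when the call began, along the tool's axes at that moment; what a row does not reach only later rows make up. A row lasts 1/8 s, in which the tool goes at most 62.5 mm and 10.7 degrees, less where a joint would pass 70% of its speed; a pose out of reach is approached as far as the arm can. A call with a gripper value outside its range is refused whole. The fingers move at their own pace and stop on an object; FORCE is the grip in N (left out, the last holds). Time passes only in rows, so rows that repeat a pose let the fingers close. It gives the time, the measured TCP pose, the force and the opening at its end, in the units of the state.
- arm.observe(): the state, without advancing time (a new reading comes with each control period).
- arm.get_image(name): name is "scene" or "top"; returns the picture (384x512x3 uint8, blue, green, red); there is no depth.
- arm.camera_params(name): a dict with "camera_matrix" (3x3 intrinsics, pixels), "rvec" (rotation vector, rad) and "tvec" (3), from world to camera coordinates, as OpenCV has them. Camera axes: x right, y down, z forward; pixel columns grow to the right and rows downward; lengths in m; the calibration is good to about 2 mm. A picture is of the moment at which its call begins. camera_params takes no time and is no camera call.
- arm.sign_off(): hands the job in, once; it reports no verdict.
The state is a dict: "clock": time; "joints": joint angles; "dq": joint speeds; "joint_efforts": joint torques, N m; "position": TCP position; "ee_rot": TCP orientation; "force": force on the tool from outside, world axes, zero at the start; "ft_torque": the same for the moment, N m; "width": opening from 0.0 (shut) to 1.0 (fully open).
Only numpy, scipy, OpenCV 4.12 (cv2) and the standard library are available. Lean on these libraries where they do the work, as an engineer would, in place of code of your own. Each camera call takes 0.05 s, during which the arm holds its last target.

## Working session

There is one attempt and no reset: what is moved stays moved. The work goes in short steps, Python scripts to look and compute and a shell command to move; the robot and the scene stay as the last step left them, time stands still between calls to the robot, and variables do not carry over. Pictures are saved under pics/ and viewed, and the job is handed in when it is done.

```bash
ls; mkdir -p pics; python3 - <<'E'
from cell import arm
import cv2
s=arm.observe(); print(s); print(arm.hold_point_z)
for n in("scene","top"):
    cv2.imwrite(f"pics/{n}0.png",arm.get_image(n)); print(n,arm.camera_params(n))
E
```

```text
pics
{'clock': 0.0, 'joints': array([ 1.15638834,  0.43521135,  0.02496932,  1.5741128 , -0.01159378,
        1.1340181 , -0.07510917]), 'dq': array([-0.00037126, -0.00091099,  0.00093271,  0.00016888, -0.00072445,
        0.00132749, -0.00079848]), 'joint_efforts': array([ 4.24939817e-04, -6.67833567e+01,  9.85361226e-01, -3.14451563e+01,
       -6.04505930e-02,  4.31772578e-02,  1.16458127e-04]), 'position': array([ 0.19151948, -0.59437795,  0.2259461 ]), 'ee_rot': array([-2.53869793e+00,  1.84917816e+00,  2.16598651e-03]), 'force': array([ 0.73938987,  0.32037106, -0.88404037]), 'ft_torque': array([-0.02397215,  0.01045097, -0.0130774 ]), 'width': 1.0019247685187764}
0.0188
scene {'camera_matrix': array([[356.05242203,   0.        , 253.68777698],
       [  0.        , 356.05242203, 190.92668339],
       [  0.        ,   0.        ,   1.        ]]), 'rvec': array([ 0.95649244, -2.53393561,  0.99505011]), 'tvec': array([0.37434771, 0.3045203 , 0.87887767])}
top {'camera_matrix': array([[460.70942303,   0.        , 254.06690012],
       [  0.        , 460.70942303, 188.45496616],
       [  0.        ,   0.        ,   1.        ]]), 'rvec': array([ 2.17524845, -2.02513945,  0.22373323]), 'tvec': array([-0.08382416,  0.55110509,  1.2357288 ])}
```

View pics/scene0.png

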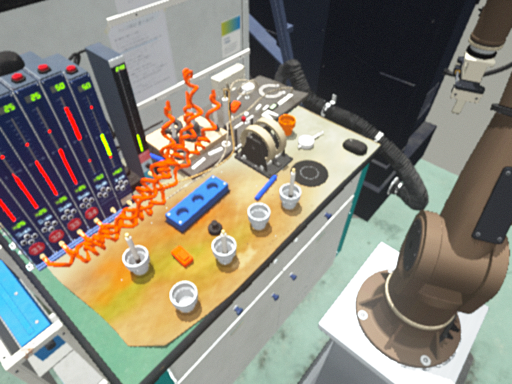

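View pics/top0.png

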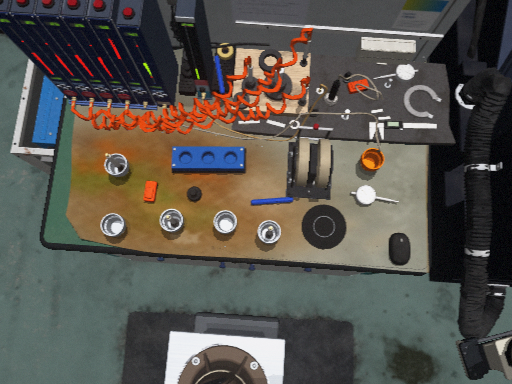

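```bash
cat > h.py <<'E'
from cell import arm
import cv2, numpy as np
from scipy.spatial.transform import Rotation as R
def ray(n,uv):
    p=arm.camera_params(n);K=np.array(p['camera_matrix']);Rm=cv2.Rodrigues(np.array(p['rvec'],float))[0];t=np.array(p['tvec'])
    c=-Rm.T@t; d=Rm.T@np.linalg.inv(K)@np.array([uv[0],uv[1],1.]); return c,d/np.linalg.norm(d)
def onz(n,uv,z):
    c,d=ray(n,uv); return c+d*(z-c[2])/d[2]
def proj(n,P):
    p=arm.camera_params(n)
    q=cv2.projectPoints(np.array(P,float).reshape(-1,3),np.array(p['rvec'],float),np.array(p['tvec'],float),np.array(p['camera_matrix']),None)[0]
    return q.reshape(-1,2)
def tri(uv1,uv2):
    c1,d1=ray('scene',uv1);c2,d2=ray('top',uv2)
    A=np.c_[d1,-d2];s=np.linalg.lstsq(A,c2-c1,rcond=None)[0]
    a=c1+d1*s[0];b=c2+d2*s[1];return (a+b)/2,np.linalg.norm(a-b)
def crop(n,x0,y0,x1,y1,f,out,img=None):
    im=arm.get_image(n) if img is None else img
    cv2.imwrite(out,cv2.resize(im[y0:y1,x0:x1],None,fx=f,fy=f,interpolation=cv2.INTER_CUBIC))
E
python3 - <<'E'
from h import *
im=cv2.imread('pics/top0.png');im2=cv2.imread('pics/scene0.png')
crop('top',90,140,350,260,3,'pics/t1.png',im)
crop('scene',100,80,340,330,2.4,'pics/s1.png',im2)
for n,uv in dict(A=(116,165),B=(113,225),C=(171,221),D=(224,223),E=(268,233)).items(): print(n,onz('top',uv,.062))
print('mat',onz('top',(323,227),.003),'stand',onz('top',(208,158),.034))
for u in (183,208,233):print(onz('top',(u,156),.034))
c,_=ray('top',(0,0));print(c);print(ray('scene',(0,0))[0])
E
```

```text
A [0.59561389 0.35234665 0.062     ]
B [0.42441079 0.33712154 0.062     ]
C [0.44694028 0.17849556 0.062     ]
D [0.45185289 0.03166512 0.062     ]
E [ 0.43285576 -0.0915126   0.062     ]
mat [ 0.46900308 -0.25013297  0.003     ] stand [0.64292687 0.09672788 0.034     ]
[0.64376774 0.17012213 0.034     ]
[0.64897737 0.09729406 0.034     ]
[0.65418689 0.0244674  0.034     ]
[ 0.27314166 -0.06471122  1.32626357]
[0.03580876 0.5294829  0.8506823 ]
```

View pics/t1.png

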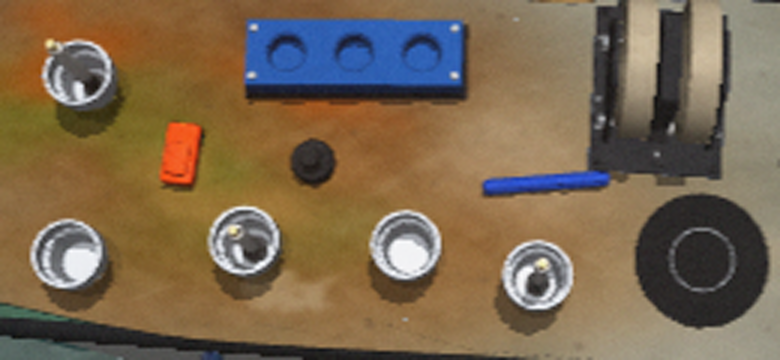

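View pics/s1.png

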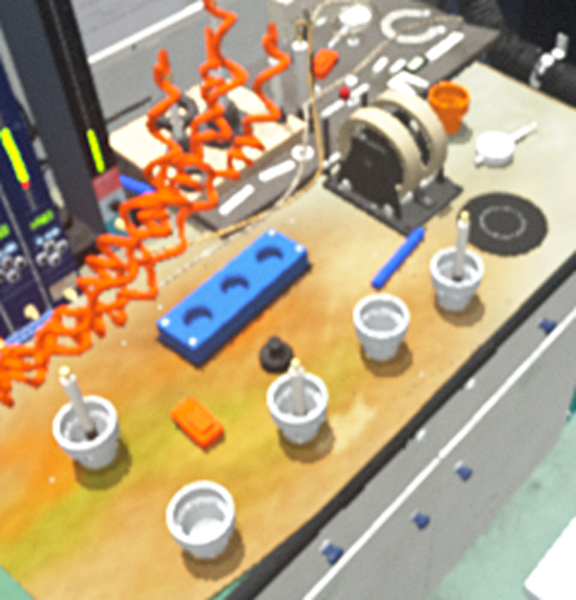

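```bash
cat >> h.py <<'E'
def blobs(m,amin=30,amax=5000):
    n,l,s,c=cv2.connectedComponentsWithStats(m.astype(np.uint8))
    return [(s[i],c[i]) for i in range(1,n) if amin<s[i][4]<amax]
E
python3 - <<'E'
from h import *
np.set_printoptions(precision=4,suppress=True)
for n in('top','scene'):
    im=cv2.imread(f'pics/{n}0.png');hsv=cv2.cvtColor(im,cv2.COLOR_BGR2HSV)
    m=(hsv[...,1]<60)&(hsv[...,2]>120)
    mm=cv2.morphologyEx(m.astype(np.uint8),cv2.MORPH_CLOSE,np.ones((3,3)))
    vis=cv2.cvtColor(mm*255,cv2.COLOR_GRAY2BGR);cv2.imwrite(f'pics/m_{n}.png',vis)
    cs,_=cv2.findContours(mm,cv2.RETR_EXTERNAL,cv2.CHAIN_APPROX_NONE)
    for c in cs:
        a=cv2.contourArea(cv2.convexHull(c));(x,y),r=cv2.minEnclosingCircle(c)
        if 250<a<2000 and ((n=='top' and y>140 and x<300) or (n=='scene' and y>160)):
            print(n,a,(x,y),r,onz(n,(x,y),.062))
    b=(hsv[...,0]>95)&(hsv[...,0]<125)&(hsv[...,1]>130)
    for s,c in blobs(b,200,6000):
        if s[1]>100:print('blue',n,s,c)
E
```

```text
top 409.5 (268.7608642578125, 231.0) 11.929818153381348 [ 0.4385 -0.0932  0.062 ]
top 406.5 (111.5660400390625, 223.71697998046875) 12.023052215576172 [0.4277 0.3416 0.062 ]
top 401.0 (224.67391967773438, 221.0) 11.716758728027344 [0.4575 0.0303 0.062 ]
top 400.0 (170.66746520996094, 219.2703399658203) 11.795076370239258 [0.4517 0.1799 0.062 ]
top 368.0 (115.15217590332031, 163.1521759033203) 11.61542797088623 [0.6009 0.3555 0.062 ]
top 540.0 (275.6553039550781, 141.18359375) 20.770488739013672 [ 0.6989 -0.0963  0.062 ]
blue top [ 172  147   73   24 1545] [207.954  157.7133]
scene 686.5 (184.60072326660156, 296.0593566894531) 16.12030029296875 [0.4154 0.3427 0.062 ]
scene 263.5 (59.0, 279.0) 17.691905975341797 [0.6805 0.5165 0.062 ]
scene 762.0 (134.0, 253.5) 22.005781173706055 [0.6036 0.3509 0.062 ]
scene 586.0 (223.5, 247.0) 17.066146850585938 [0.4436 0.1831 0.062 ]
scene 1053.0 (18.5, 246.0) 29.517044067382812 [0.8511 0.5382 0.062 ]
scene 493.0 (258.0, 214.13333129882812) 15.166439056396484 [0.4482 0.0387 0.062 ]
scene 310.0 (112.0, 187.5) 16.77060890197754 [0.8496 0.2538 0.062 ]
scene 371.0 (203.5, 192.0) 25.16455841064453 [0.6273 0.0824 0.062 ]
scene 588.5 (290.5, 189.0) 20.155742645263672 [ 0.4384 -0.1009  0.062 ]
blue scene [  0 132  23  36 220] [  7.2864 150.0136]
blue scene [ 166  178   61   49 1097] [196.7083 200.6636]
blue scene [   0  260   51   86 2215] [ 19.274  307.8009]
blue scene [ 35 336  29  24 214] [ 49.1822 348.5935]
```

```bash
python3 - <<'E'
from h import *
np.set_printoptions(precision=4,suppress=True)
for k,a,b in(('A',(127.5,235.4),(107,155)),('C',(223.3,232.9),(168.7,217)),('E',(292.9,170),(270.7,228))): print(k,tri(a,b))
im=cv2.imread('pics/top0.png');im2=cv2.imread('pics/scene0.png')
crop('top',165,140,255,180,8,'pics/t2.png',im)
crop('scene',160,170,240,235,8,'pics/s2.png',im2)
E
```

```text
A (array([0.5982, 0.3507, 0.1473]), np.float64(0.003372109536979051))
C (array([0.4492, 0.1755, 0.1122]), np.float64(0.0024518656045728906))
E (array([ 0.435 , -0.096 ,  0.1476]), np.float64(0.0008813215865234585))
```

View pics/t2.png

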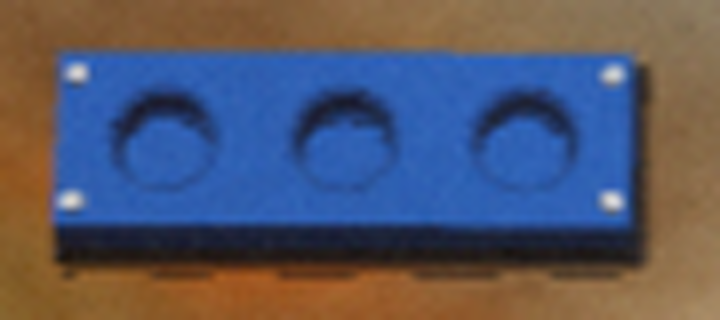

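View pics/s2.png

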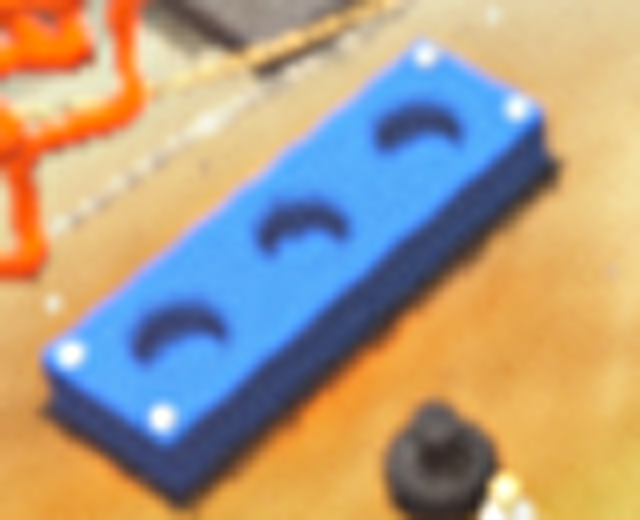

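View pics/m_top.png

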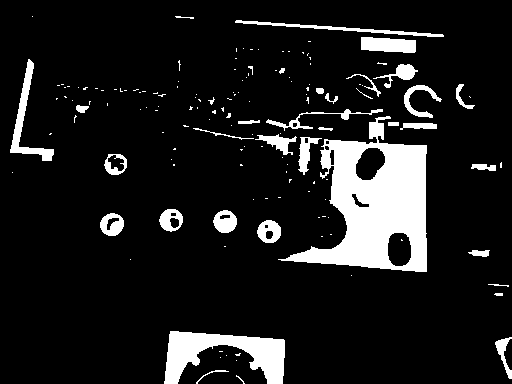

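```bash
python3 - <<'E'
from h import *
np.set_printoptions(precision=4,suppress=True)
t=[(77,73),(612,74),(612,201),(70,200)]; s=[(70,354),(425,54),(516,106),(162,418)]
T=[np.array(p)/8-.44+[165,140] for p in t];S=[np.array(p)/8-.44+[160,170] for p in s]
Pt=[onz('top',p,.034) for p in T];Ps=[onz('scene',p,.034) for p in S]
for i in range(4):print(Pt[i],Ps[i],tri(S[i],T[i]))
c=np.mean(Pt,0);c2=np.mean(Ps,0);print('centres',c,c2)
e=(Pt[0]-Pt[1]+Pt[3]-Pt[2]);e/=np.linalg.norm(e);print('axis',e)
for k in(1,0,-1):print('well',c+e*.066*k)
for p in((165,150-6),(345,146),(523,146)):print('wellpx',onz('top',np.array(p)/8-.44+[165,140],.034))
print('spool front bottom',onz('top',(287,195),0.01),onz('top',(333,198),.01),'mat',onz('scene',(311,173),.003))
# spool top : triangulate top rim points roughly
im=cv2.imread('pics/top0.png');im2=cv2.imread('pics/scene0.png')
crop('top',270,120,360,260,4,'pics/t3.png',im)
crop('scene',220,90,340,220,4.5,'pics/s3.png',im2)
E
```

```text
[0.6641 0.1982 0.034 ] [0.662  0.1953 0.034 ] (array([0.6622, 0.1968, 0.036 ]), np.float64(0.003227477984481632))
[0.6777 0.0027 0.034 ] [ 0.6766 -0.0009  0.034 ] (array([0.6755, 0.0017, 0.0373]), np.float64(0.0028074919257296813))
[ 0.6296 -0.0011  0.034 ] [ 0.6283 -0.0044  0.034 ] (array([ 0.6276, -0.002 ,  0.0369]), np.float64(0.0028587904800818666))
[0.616  0.1955 0.034 ] [0.6138 0.1925 0.034 ] (array([0.614 , 0.1941, 0.0361]), np.float64(0.0033314102931637155))
centres [0.6469 0.0988 0.034 ] [0.6452 0.0956 0.034 ]
axis [-0.0694  0.9976  0.    ]
well [0.6423 0.1647 0.034 ]
well [0.6469 0.0988 0.034 ]
well [0.6515 0.033  0.034 ]
wellpx [0.6395 0.1633 0.034 ]
wellpx [0.6434 0.0977 0.034 ]
wellpx [0.6481 0.0329 0.034 ]
spool front bottom [ 0.5544 -0.1407  0.01  ] [ 0.555  -0.2749  0.01  ] mat [ 0.4615 -0.2539  0.003 ]
```

View pics/t3.png

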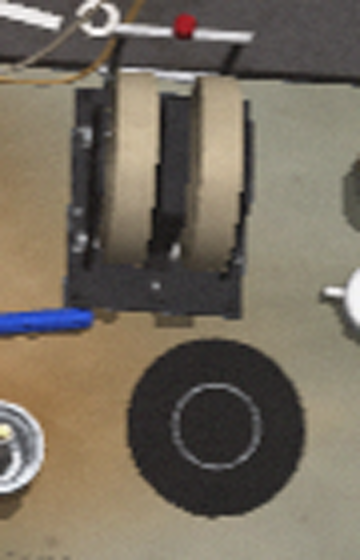

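View pics/s3.png

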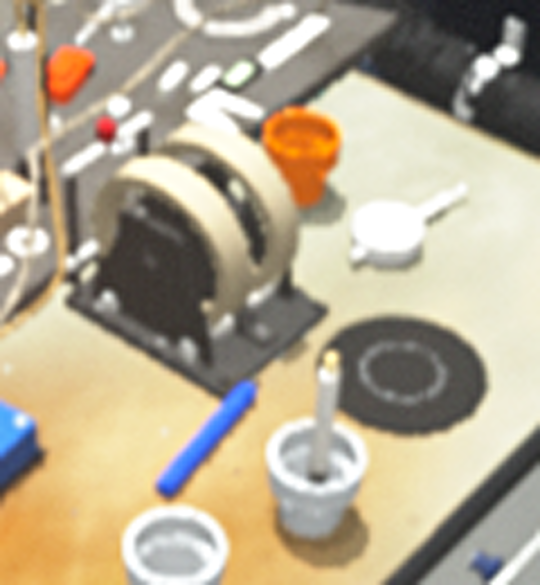

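```bash
cat >> h.py <<'E'
def go(p,yaw=-90):
    s=arm.observe();Rm=R.from_rotvec(s['ee_rot']);c=np.cos(np.radians(yaw));t=np.sin(np.radians(yaw))
    x=np.array([c,t,0]);z=np.array([0,0,-1]);T=R.from_matrix(np.c_[x,np.cross(z,x),z])
    dp=Rm.inv().apply(np.array(p)-s['position']);rv=(Rm.inv()*T).as_rotvec()
    print('at',np.round(s['position'],4),'dp',np.round(dp,4).tolist(),'rot',np.round(rv,4).tolist(),'dist',round(float(np.linalg.norm(dp)),3),'w',round(float(s['width']),3),'t',s['clock'],'F',np.round(s['force'],1))
E
python3 -c "
from h import *
go([.45,-.4,.25])"
```

```text
at [ 0.1915 -0.5945  0.226 ] dp [-0.1059, -0.3057, -0.0239] rot [0.0004, 0.0013, 0.3117] dist 0.324 w 1.0 t 0.1 F [-0.5  0.6  0.3]
```

```bash
python3 -m pendant '[{"dp":[-0.106,-0.306,-0.024],"rotation":[0,0.001,0.312],"fingers":0},{"dp":[-0.106,-0.306,-0.024],"rotation":[0,0.001,0.312],"fingers":0},{"dp":[-0.106,-0.306,-0.024],"rotation":[0,0.001,0.312],"fingers":0},{"dp":[-0.106,-0.306,-0.024],"rotation":[0,0.001,0.312],"fingers":0},{"dp":[-0.106,-0.306,-0.024],"rotation":[0,0.001,0.312],"fingers":0},{"dp":[-0.106,-0.306,-0.024],"rotation":[0,0.001,0.312],"fingers":0},{"dp":[-0.106,-0.306,-0.024],"rotation":[0,0.001,0.312],"fingers":0}]' 30
python3 -c "
from h import *
go([.449,.178,.25])"
```

```text
clock: 0.98
position: [0.4506, -0.3991, 0.2497]
ee_rot: [2.223, -2.219, -0.002]
force: [-0.9, -0.8, -0.5]
width: 0.498
at [ 0.4506 -0.3991  0.2497] dp [-0.5771, 0.0007, 0.0001] rot [0.0011, 0.0006, 0.0017] dist 0.577 w 0.498 t 0.975 F [-0.9 -0.8 -0.5]
```

```bash
python3 -m pendant '[{"dp":[-0.576,0.001,0],"rotation":[0,0,0.002],"fingers":0},{"dp":[-0.576,0.001,0],"rotation":[0,0,0.002],"fingers":0},{"dp":[-0.576,0.001,0],"rotation":[0,0,0.002],"fingers":0},{"dp":[-0.576,0.001,0],"rotation":[0,0,0.002],"fingers":0},{"dp":[-0.576,0.001,0],"rotation":[0,0,0.002],"fingers":0},{"dp":[-0.576,0.001,0],"rotation":[0,0,0.002],"fingers":0},{"dp":[-0.576,0.001,0],"rotation":[0,0,0.002],"fingers":0},{"dp":[-0.576,0.001,0],"rotation":[0,0,0.002],"fingers":0},{"dp":[-0.576,0.001,0],"rotation":[0,0,0.002],"fingers":0},{"dp":[-0.576,0.001,0],"rotation":[0,0,0.002],"fingers":0},{"dp":[-0.576,0.001,0],"rotation":[0,0,0.002],"fingers":0},{"dp":[-0.576,0.001,0],"rotation":[0,0,0.002],"fingers":0}]' 30
python3 -c "
from h import *
go([.449,.177,.14])
crop('scene',180,160,270,280,6,'pics/s4.png')
crop('top',140,190,210,250,8,'pics/t4.png')
p=arm.observe()['position'];print(proj('top',[p]),proj('scene',[p]))
"
```

```text
clock: 2.48
position: [0.4492, 0.174, 0.2498]
ee_rot: [2.216, -2.225, -0.001]
force: [-0.4, -0.3, -0.4]
width: 0.503
at [0.4492 0.174  0.2498] dp [-0.0031, 0.0, 0.1098] rot [0.0014, -0.0008, -0.0041] dist 0.11 w 0.503 t 2.475 F [-0.4 -0.3 -0.4]
[[158.78212227 208.35188184]] [[219.43338349 196.46544631]]
```

View pics/s4.png

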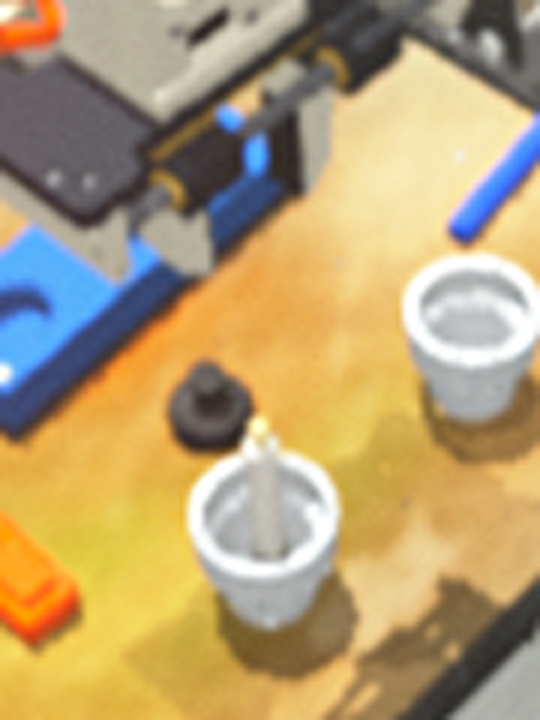

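View pics/t4.png

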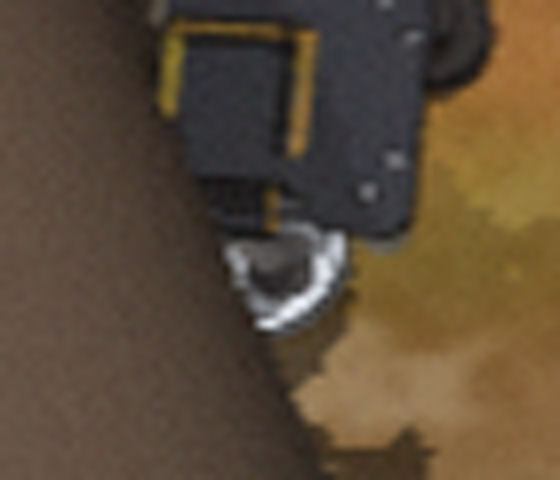

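```bash
python3 -m pendant '[{"dp":[-0.003,0,0.06],"rotation":[0,0,-0.004],"fingers":0},{"dp":[-0.003,0,0.11],"rotation":[0,0,-0.004],"fingers":0},{"dp":[-0.003,0,0.15],"rotation":[0,0,-0.004],"fingers":0},{"dp":[-0.003,0,0.178],"rotation":[0,0,-0.004],"fingers":0},{"dp":[-0.003,0,0.178],"rotation":[0,0,-0.004],"fingers":0},{"dp":[-0.003,0,0.178],"rotation":[0,0,-0.004],"fingers":0}]' 30
python3 -c "
from h import *
go([.449,.177,.072])
crop('scene',180,160,270,280,6,'pics/s5.png')
"
```

```text
clock: 3.32
position: [0.4497, 0.1772, 0.0731]
ee_rot: [-2.22, 2.222, -0.0]
force: [0.3, -0.1, 0.3]
width: 0.502
at [0.4497 0.1772 0.0731] dp [0.0002, 0.0007, 0.0011] rot [-0.0001, 0.0, -0.0008] dist 0.001 w 0.502 t 3.325 F [ 0.3 -0.1  0.3]
```

View pics/s5.png

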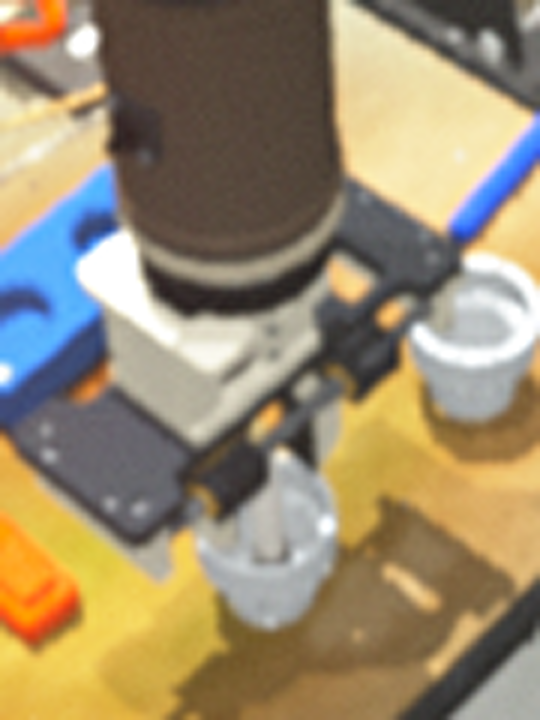

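```bash
python3 -m pendant '[{"dp":[0,0,0],"rotation":[0,0,0],"fingers":0.6},{"dp":[0,0,0],"rotation":[0,0,0],"fingers":1},{"dp":[0,0,0],"rotation":[0,0,0],"fingers":1},{"dp":[0,0,0],"rotation":[0,0,0],"fingers":1},{"dp":[0,0,-0.02],"rotation":[0,0,0],"fingers":1},{"dp":[0,0,-0.07],"rotation":[0,0,0],"fingers":1},{"dp":[0,0,-0.11],"rotation":[0,0,0],"fingers":1},{"dp":[0,0,-0.11],"rotation":[0,0,0],"fingers":1}]' 30
python3 -c "
from h import *
go([.6423,.1647,.18])
crop('scene',150,110,290,260,5,'pics/s6.png')
"
```

```text
clock: 4.38
position: [0.4514, 0.1784, 0.1861]
ee_rot: [-2.216, 2.218, -0.004]
force: [0.9, -0.5, -1.5]
width: 0.154
at [0.4514 0.1784 0.1861] dp [0.0135, -0.1908, 0.0072] rot [-0.006, 0.0025, -0.0007] dist 0.191 w 0.154 t 4.375 F [ 0.9 -0.5 -1.5]
```

View pics/s6.png

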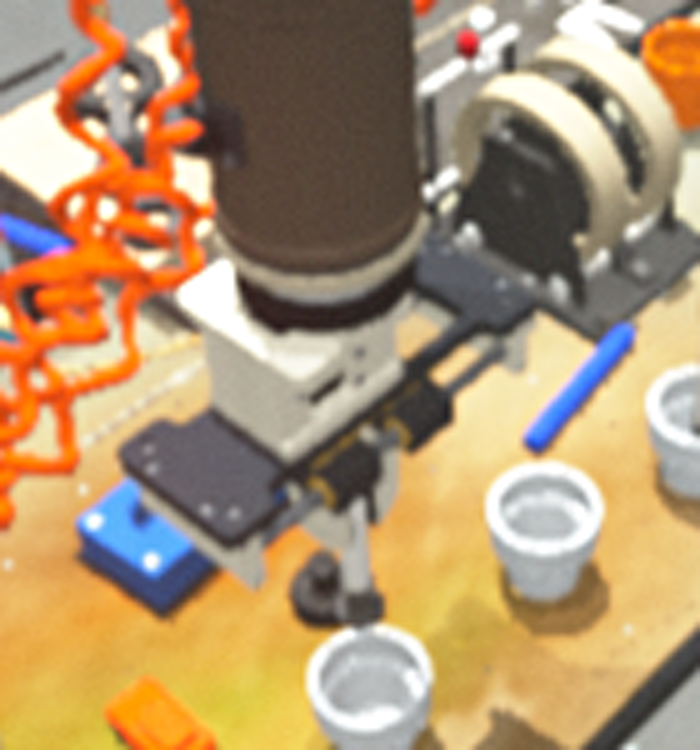

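```bash
python3 -c "
from h import *
print(onz('scene',(222.5,230.9),.125), arm.observe()['position'])
for w in([.6423,.1647,.034],[.6469,.0988,.034],[.6515,.033,.034]):print(proj('scene',w))
"
```

```text
[0.44678513 0.17802254 0.125     ] [0.45043237 0.17765614 0.184205  ]
[[180.66647685 211.21576816]]
[[196.10488294 198.01771766]]
[[210.54141325 185.67378843]]
```

```bash
python3 -m pendant '[{"dp":[0.015,-0.06,0],"rotation":[-0.006,0.002,0],"fingers":1},{"dp":[0.015,-0.12,0],"rotation":[-0.006,0.002,0],"fingers":1},{"dp":[0.015,-0.17,0],"rotation":[-0.006,0.002,0],"fingers":1},{"dp":[0.015,-0.193,0.02],"rotation":[-0.006,0.002,0],"fingers":1},{"dp":[0.015,-0.193,0.055],"rotation":[-0.006,0.002,0],"fingers":1},{"dp":[0.015,-0.193,0.055],"rotation":[-0.006,0.002,0],"fingers":1},{"dp":[0.015,-0.193,0.055],"rotation":[-0.006,0.002,0],"fingers":1}]' 30
python3 -c "
from h import *
go([.643,.1625,.13])
im=arm.get_image('scene')
crop('scene',140,140,240,250,6,'pics/s7.png',im)
im=arm.get_image('top')
crop('top',160,130,260,190,7,'pics/t7.png',im)
"
```

```text
clock: 5.3
position: [0.6432, 0.1628, 0.1299]
ee_rot: [2.219, -2.22, -0.003]
force: [0.8, 0.2, -0.9]
width: 0.15
at [0.6432 0.1628 0.1299] dp [0.0003, 0.0002, -0.0001] rot [0.0036, -0.001, -0.0004] dist 0.0 w 0.15 t 5.3 F [ 0.8  0.2 -0.9]
```

View pics/s7.png

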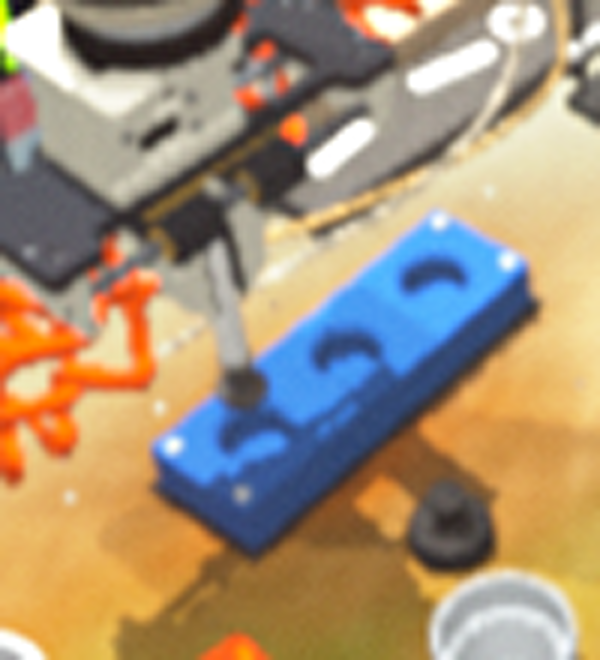

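View pics/t7.png

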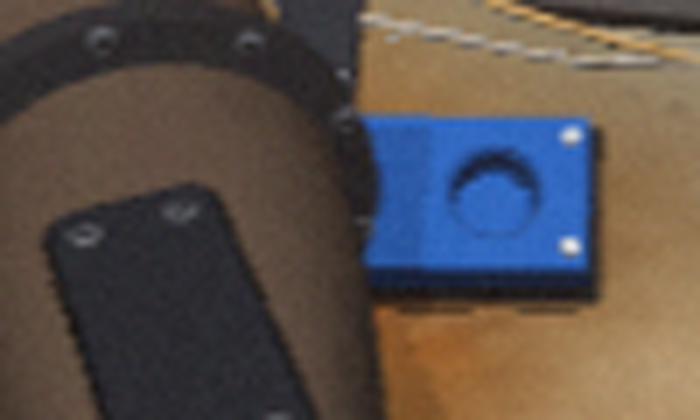

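```bash
python3 -c "
from h import *
print(onz('scene',(180.2,204.3),.069), arm.observe()['position'])
print(tri((108,0),(0,0))[1] and '', 'coil', onz('scene',(163,195),.05),onz('scene',(163,195),.0))
im=arm.get_image('scene');crop('scene',165,180,205,225,14,'pics/s8.png',im)
"
```

```text
[0.63711434 0.16416168 0.069     ] [0.64402193 0.16298003 0.13117794]
 coil [0.71922772 0.16529976 0.05      ] [0.76190501 0.14255771 0.        ]
```

View pics/s8.png

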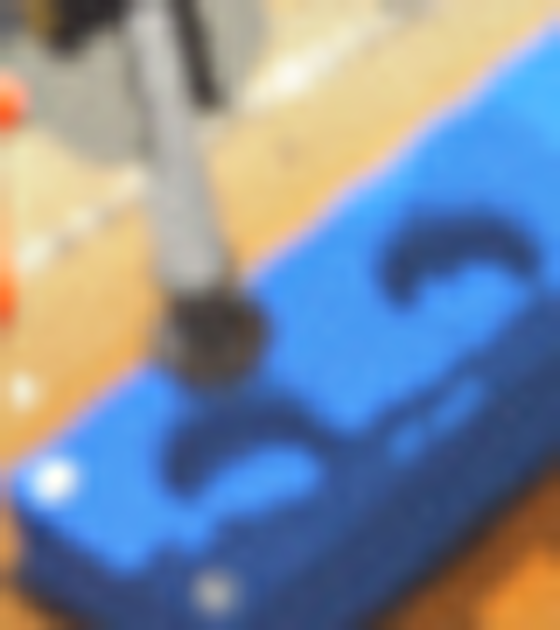

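```bash
python3 -m pendant '[{"dp":[0.002,-0.003,0.01],"rotation":[0.003,0,0],"fingers":1},{"dp":[0.002,-0.003,0.023],"rotation":[0.003,0,0],"fingers":1},{"dp":[0.002,-0.003,0.023],"rotation":[0.003,0,0],"fingers":1},{"dp":[0.002,-0.003,0.023],"rotation":[0.003,0,0],"fingers":1}]' 30
python3 -c "
from h import *
go([.647,.161,.106])
im=arm.get_image('scene');crop('scene',160,180,210,225,12,'pics/s9.png',im)
print((proj('scene',[.6406,.1614,.034])-[160,180]+.44)*12)
"
```

```text
clock: 5.95
position: [0.647, 0.161, 0.1081]
ee_rot: [-2.22, 2.221, -0.002]
force: [1.5, -0.2, -1.8]
width: 0.154
at [0.647  0.161  0.1081] dp [-0.0, -0.0, 0.0021] rot [-0.0018, -0.0003, -0.0005] dist 0.002 w 0.154 t 5.95 F [ 1.5 -0.2 -1.8]
[[268.00152304 375.65957515]]
```

View pics/s9.png

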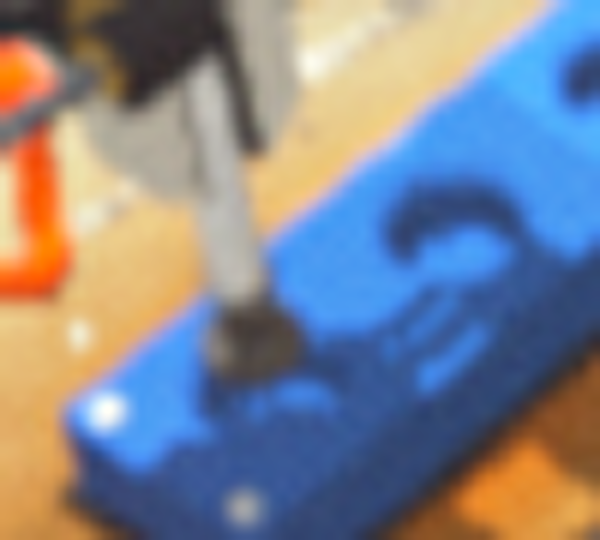

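```bash
python3 -c "
from h import *
f=lambda P:np.round((proj('scene',P)-[160,180]+.44)*12)
print(f([.6406,.1614,.042]),f([.6456,.1614,.042]),f([.6406,.1664,.042]), f([.6406+.0046,.1614-.066,.034]))
"
```

```text
[[263. 355.]] [[250. 345.]] [[248. 367.]] [[453. 217.]]
```

```bash
python3 -m pendant '[{"dp":[0.002,0,0.008],"rotation":[-0.001,0,0],"fingers":1},{"dp":[0.002,0,0.016],"rotation":[-0.001,0,0],"fingers":1},{"dp":[0.002,0,0.022],"rotation":[-0.001,0,0],"fingers":1},{"dp":[0.002,0,0.025],"rotation":[-0.001,0,0],"fingers":1},{"dp":[0.002,0,0.025],"rotation":[-0.001,0,0],"fingers":1}]' 30
python3 -c "
from h import *
go([.647,.159,.0815])
im=arm.get_image('scene');crop('scene',160,170,210,225,12,'pics/s10.png',im)
"
```

```text
clock: 6.62
position: [0.6518, 0.1601, 0.0892]
ee_rot: [-2.213, 2.215, -0.011]
force: [-2.1, -2.1, 34.2]
width: 0.151
at [0.6518 0.1601 0.0892] dp [0.0011, 0.0049, 0.0076] rot [-0.0121, 0.0025, -0.0011] dist 0.009 w 0.151 t 6.625 F [-2.1 -2.1 34.2]
```

View pics/s10.png

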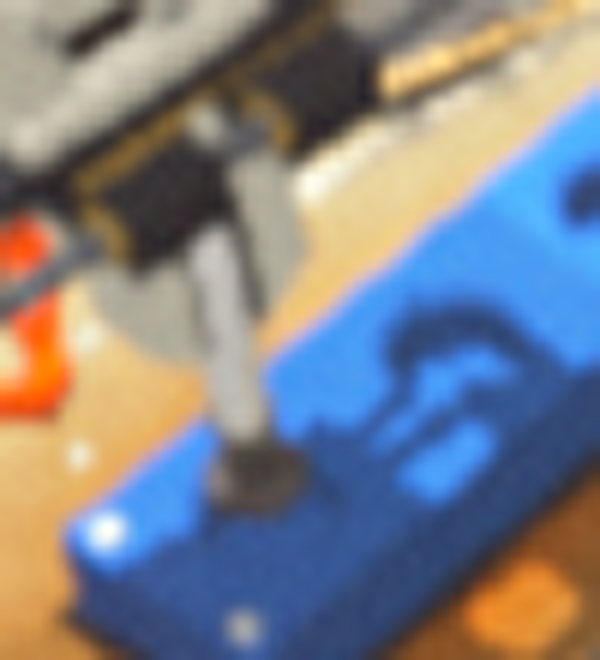

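```bash
python3 -m pendant '[{"dp":[0,0.005,-0.012],"rotation":[-0.012,0.002,-0.001],"fingers":1},{"dp":[0,0.005,-0.022],"rotation":[-0.012,0.002,-0.001],"fingers":1},{"dp":[0,0.005,-0.022],"rotation":[-0.012,0.002,-0.001],"fingers":1},{"dp":[0,0.005,-0.022],"rotation":[-0.012,0.002,-0.001],"fingers":1}]' 30
python3 -c "
from h import *
go([.647,.160,.111])
im=arm.get_image('scene');crop('scene',160,170,210,225,12,'pics/s11.png',im)
f=lambda P:np.round((proj('scene',P)-[160,170]+.44)*12)
print(f([.6406,.1614,.042]),f([.6406,.1614,.05]),f([.6406,.1614,.12]),f([.6406,.1614,.034]))
"
```

```text
clock: 7.18
position: [0.646, 0.1598, 0.1103]
ee_rot: [2.221, -2.221, -0.001]
force: [-0.4, 0.5, -1.1]
width: 0.155
at [0.646  0.1598 0.1103] dp [-0.0002, -0.001, -0.0007] rot [0.0012, 0.0001, -0.0] dist 0.001 w 0.155 t 7.175 F [-0.4  0.5 -1.1]
[[263. 475.]] [[258. 454.]] [[214. 260.]] [[268. 496.]]
```

View pics/s11.png

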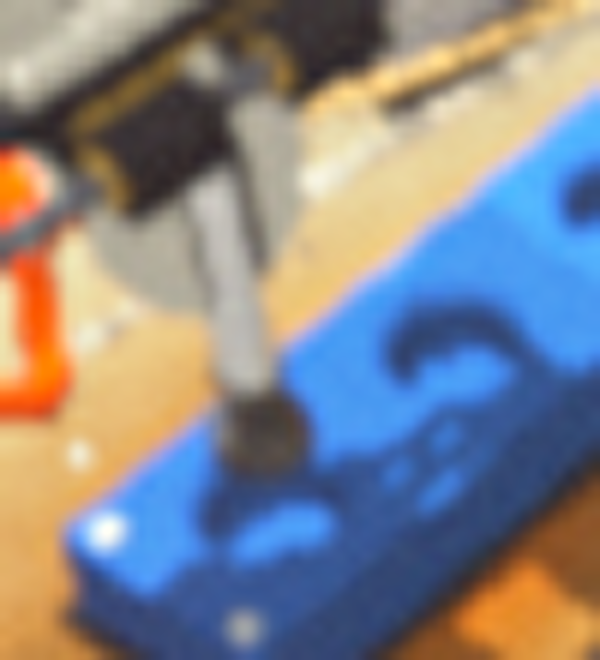

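```bash
python3 -m pendant '[{"dp":[-0.002,0.0005,0.006],"rotation":[0.001,0,0],"fingers":1},{"dp":[-0.002,0.0005,0.012],"rotation":[0.001,0,0],"fingers":1},{"dp":[-0.002,0.0005,0.018],"rotation":[0.001,0,0],"fingers":1},{"dp":[-0.002,0.0005,0.018],"rotation":[0.001,0,0],"fingers":1}]' 30
python3 -c "
from h import *
go([.6455,.1617,.077])
im=arm.get_image('scene');crop('scene',160,170,210,225,12,'pics/s12.png',im)
"
```

```text
clock: 7.72
position: [0.645, 0.1616, 0.0913]
ee_rot: [2.22, -2.22, -0.001]
force: [0.4, 0.1, -1.8]
width: 0.15
at [0.645  0.1616 0.0913] dp [-0.0001, -0.0005, 0.0143] rot [0.0017, -0.0005, -0.0001] dist 0.014 w 0.15 t 7.725 F [ 0.4  0.1 -1.8]
```

View pics/s12.png

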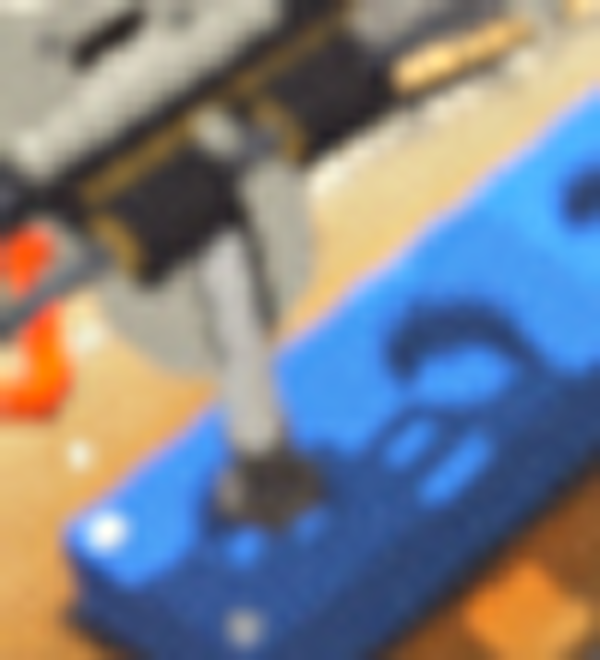

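```bash
python3 -m pendant '[{"dp":[0,0,0.006],"rotation":[0,0,0],"fingers":1},{"dp":[0,0,0.012],"rotation":[0,0,0],"fingers":1},{"dp":[0,0,0.015],"rotation":[0,0,0],"fingers":1},{"dp":[0,0,0.015],"rotation":[0,0,0],"fingers":1}]' 30
python3 -c "
from h import *
go([.6455,.1617,.073])
im=arm.get_image('scene');crop('scene',160,170,210,225,12,'pics/s13.png',im)
"
```

```text
clock: 8.28
position: [0.6451, 0.1616, 0.0764]
ee_rot: [2.22, -2.221, -0.001]
force: [0.9, -0.9, -1.0]
width: 0.153
at [0.6451 0.1616 0.0764] dp [-0.0001, -0.0004, 0.0034] rot [0.0016, -0.0004, -0.0001] dist 0.003 w 0.153 t 8.275 F [ 0.9 -0.9 -1. ]
```

View pics/s13.png

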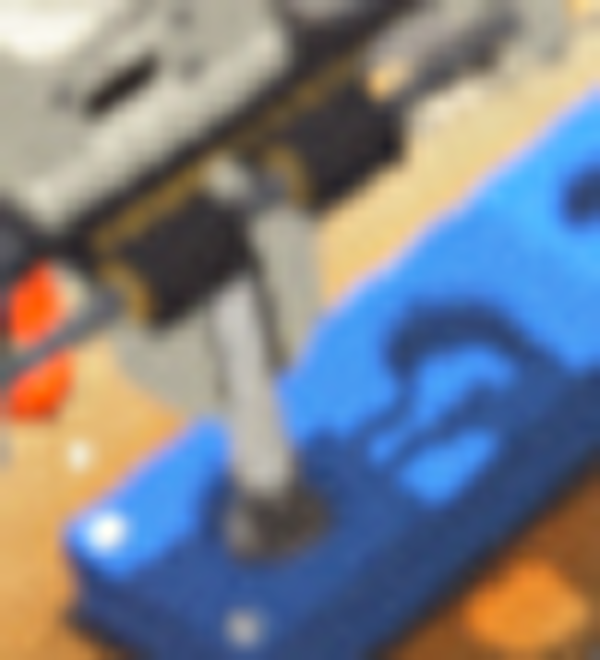

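```bash
python3 -m pendant '[{"dp":[0,0,0.002],"rotation":[0,0,0],"fingers":1},{"dp":[0,0,0.003],"rotation":[0,0,0],"fingers":1},{"dp":[0,0,0.003],"rotation":[0,0,0],"fingers":1}]' 30; python3 -m pendant '[{"dp":[0,0,0.001],"rotation":[0,0,0],"fingers":1},{"dp":[0,0,0.002],"rotation":[0,0,0],"fingers":1},{"dp":[0,0,0.002],"rotation":[0,0,0],"fingers":1}]' 30
```

```text
clock: 8.7
position: [0.6452, 0.1617, 0.0736]
ee_rot: [2.221, -2.221, -0.001]
force: [0.5, -0.5, -0.7]
width: 0.149
clock: 9.07
position: [0.6451, 0.1616, 0.0715]
ee_rot: [2.22, -2.221, -0.001]
force: [0.3, -0.1, -0.4]
width: 0.152
```

```bash
python3 -m pendant '[{"dp":[0,0,0.001],"rotation":[0,0,0],"fingers":1},{"dp":[0,0,0.002],"rotation":[0,0,0],"fingers":1},{"dp":[0,0,0.002],"rotation":[0,0,0],"fingers":1}]' 30
python3 -c "
from h import *
im=arm.get_image('scene');crop('scene',160,170,210,225,12,'pics/s14.png',im)
"
```

```text
clock: 9.45
position: [0.6453, 0.1617, 0.0702]
ee_rot: [2.221, -2.221, -0.001]
force: [-2.0, -0.5, 5.0]
width: 0.151
```

View pics/s14.png

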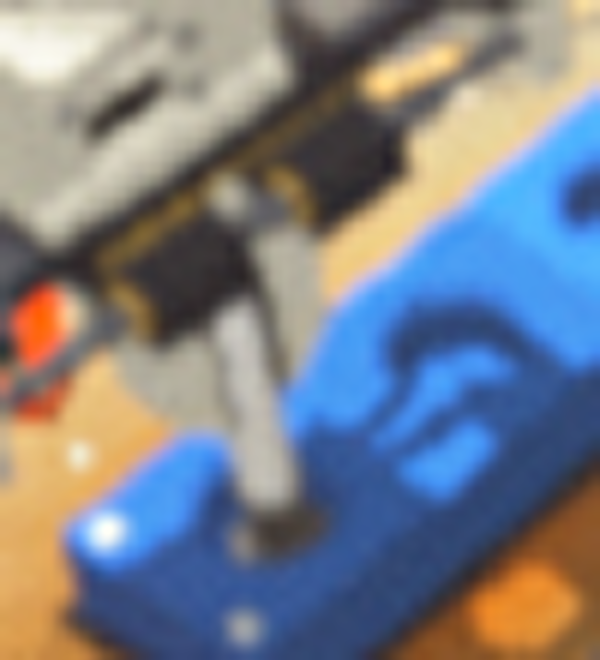

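```bash
python3 -m pendant '[{"dp":[0,0,0],"rotation":[0,0,0],"fingers":0.6},{"dp":[0,0,0],"rotation":[0,0,0],"fingers":0.3},{"dp":[0,0,0],"rotation":[0,0,0],"fingers":0.2},{"dp":[0,0,-0.03],"rotation":[0,0,0],"fingers":0.2},{"dp":[0,0,-0.08],"rotation":[0,0,0],"fingers":0.2},{"dp":[0,0,-0.14],"rotation":[0,0,0],"fingers":0.2},{"dp":[0,0,-0.14],"rotation":[0,0,0],"fingers":0.2}]' 30
python3 -c "
from h import *
im=arm.get_image('scene');crop('scene',110,120,260,250,5,'pics/s15.png',im)
go([.5985,.352,.2])
"
```

```text
clock: 10.38
position: [0.6482, 0.163, 0.2159]
ee_rot: [-2.216, 2.216, -0.006]
force: [0.2, 0.3, -0.3]
width: 0.398
at [0.6467 0.1623 0.2128] dp [-0.1896, 0.0483, 0.0128] rot [-0.0039, 0.0012, -0.0002] dist 0.196 w 0.403 t 10.425 F [ 0.5  0.2 -0.6]
```

View pics/s15.png

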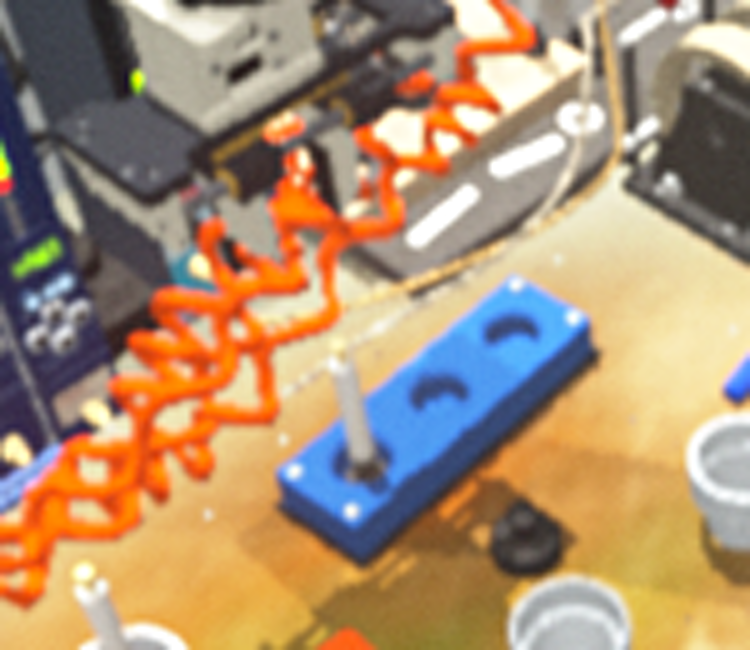

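```bash
python3 -c "
from h import *
im0=cv2.imread('pics/top0.png');h=cv2.cvtColor(im0,cv2.COLOR_BGR2HSV)
org=((h[...,0]<12)&(h[...,1]>170)&(h[...,2]>150)).astype(np.uint8);org=cv2.dilate(org,np.ones((3,3)))
for cx,cy in((310,200),(300,140),(220,240),(330,300),(270,380),(380,210),(370,150),(480,130)):
  uv=(110+cx/5,120+cy/5);r=[]
  for z in np.arange(0,.45,.01):
    P=onz('scene',uv,z);q=proj('top',P)[0].round().astype(int)
    if 0<=q[0]<512 and 0<=q[1]<384 and org[q[1],q[0]]: r.append(tuple(P.round(3)))
  print((cx,cy),r)
"
```

```text
(310, 200) [(np.float64(0.85), np.float64(0.027), np.float64(0.02)), (np.float64(0.821), np.float64(0.045), np.float64(0.05)), (np.float64(0.811), np.float64(0.051), np.float64(0.06)), (np.float64(0.801), np.float64(0.057), np.float64(0.07)), (np.float64(0.782), np.float64(0.069), np.float64(0.09)), (np.float64(0.772), np.float64(0.076), np.float64(0.1)), (np.float64(0.762), np.float64(0.082), np.float64(0.11)), (np.float64(0.752), np.float64(0.088), np.float64(0.12)), (np.float64(0.743), np.float64(0.094), np.float64(0.13)), (np.float64(0.733), np.float64(0.1), np.float64(0.14)), (np.float64(0.723), np.float64(0.106), np.float64(0.15)), (np.float64(0.713), np.float64(0.112), np.float64(0.16)), (np.float64(0.703), np.float64(0.118), np.float64(0.17)), (np.float64(0.694), np.float64(0.124), np.float64(0.18)), (np.float64(0.684), np.float64(0.13), np.float64(0.19)), (np.float64(0.674), np.float64(0.136), np.float64(0.2)), (np.float64(0.654), np.float64(0.148), np.float64(0.22))]
(300, 140) [(np.float64(0.822), np.float64(0.043), np.float64(0.1)), (np.float64(0.811), np.float64(0.049), 
[... 3895 characters left out ...]
(0.671), np.float64(0.094), np.float64(0.21))]
(480, 130) [(np.float64(0.836), np.float64(-0.117), np.float64(0.0)), (np.float64(0.826), np.float64(-0.11), np.float64(0.01)), (np.float64(0.817), np.float64(-0.102), np.float64(0.02)), (np.float64(0.807), np.float64(-0.095), np.float64(0.03)), (np.float64(0.798), np.float64(-0.087), np.float64(0.04)), (np.float64(0.779), np.float64(-0.072), np.float64(0.06)), (np.float64(0.77), np.float64(-0.064), np.float64(0.07)), (np.float64(0.76), np.float64(-0.057), np.float64(0.08)), (np.float64(0.488), np.float64(0.164), np.float64(0.37)), (np.float64(0.478), np.float64(0.172), np.float64(0.38)), (np.float64(0.469), np.float64(0.179), np.float64(0.39))]
```

```bash
python3 -m pendant '[{"dp":[0,0.05,0.01],"rotation":[-0.004,0.001,0],"fingers":0.1},{"dp":[-0.04,0.09,0.012],"rotation":[-0.004,0.001,0],"fingers":0.1},{"dp":[-0.1,0.09,0.012],"rotation":[-0.004,0.001,0],"fingers":0.1},{"dp":[-0.15,0.08,0.012],"rotation":[-0.004,0.001,0],"fingers":0.1},{"dp":[-0.19,0.055,0.012],"rotation":[-0.004,0.001,0],"fingers":0.1},{"dp":[-0.19,0.049,0.012],"rotation":[-0.004,0.001,0],"fingers":0.1},{"dp":[-0.19,0.049,0.012],"rotation":[-0.004,0.001,0],"fingers":0.1}]' 30
python3 -c "
from h import *
im=arm.get_image('scene');crop('scene',70,150,200,300,5,'pics/s16.png',im)
go([.598,.352,.1])
"
```

```text
clock: 11.3
position: [0.5977, 0.3511, 0.199]
ee_rot: [2.218, -2.22, -0.0]
force: [-1.0, -0.7, -0.6]
width: 0.453
at [0.5976 0.3507 0.1995] dp [-0.0015, -0.0005, 0.0995] rot [0.0016, -0.0018, -0.0014] dist 0.1 w 0.45 t 11.35 F [-0.4 -0.4 -0.5]
```

View pics/s16.png

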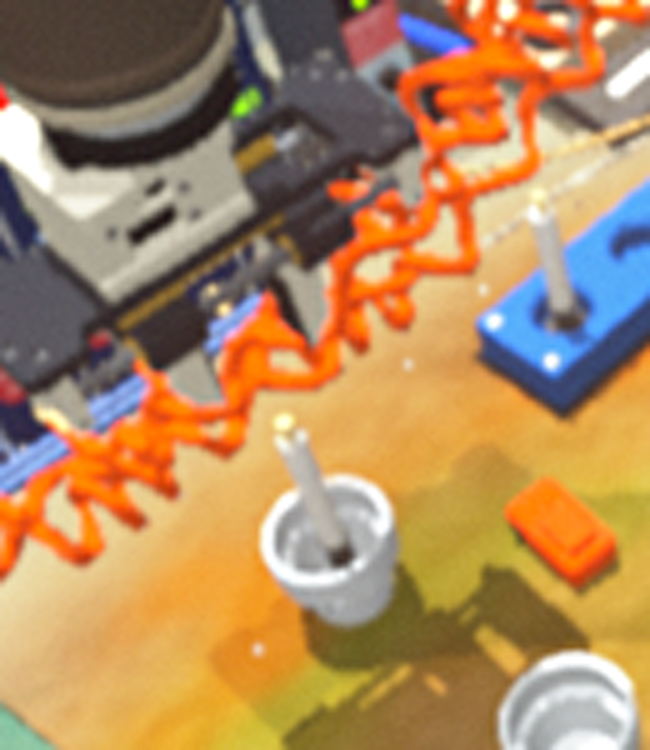

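```bash
python3 -m pendant '[{"dp":[-0.001,0,0.04],"rotation":[0.001,-0.001,-0.001],"fingers":0.1},{"dp":[-0.001,0,0.08],"rotation":[0.001,-0.001,-0.001],"fingers":0.1},{"dp":[-0.001,0,0.1],"rotation":[0.001,-0.001,-0.001],"fingers":0.1},{"dp":[-0.001,0,0.1],"rotation":[0.001,-0.001,-0.001],"fingers":0.1}]' 30
python3 -c "
from h import *
im=arm.get_image('scene');crop('scene',100,200,170,280,8,'pics/s17.png',im)
go([.598,.352,.1])
"
```

```text
clock: 11.85
position: [0.5968, 0.3502, 0.0985]
ee_rot: [2.218, -2.22, -0.0]
force: [0.7, 0.2, 0.7]
width: 0.452
at [0.5976 0.3512 0.1001] dp [-0.0008, -0.0004, 0.0001] rot [0.0007, -0.0008, -0.001] dist 0.001 w 0.45 t 11.9 F [-0.7  0.1  2.1]
```

View pics/s17.png

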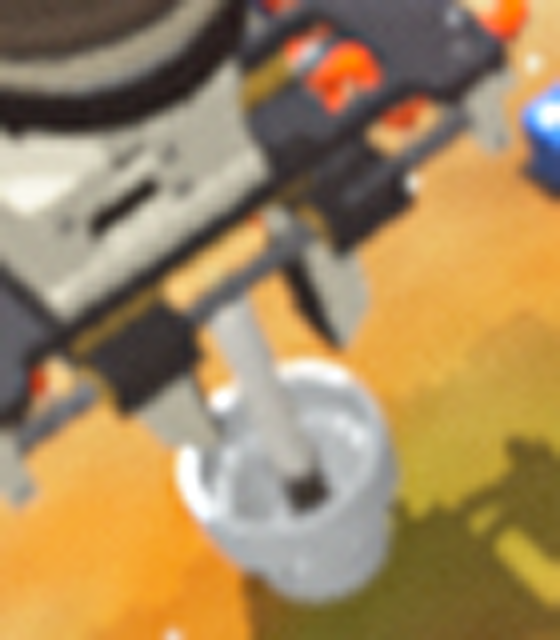

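```bash
python3 -m pendant '[{"dp":[0,0,0],"rotation":[0,0,0],"fingers":0.5},{"dp":[0,0,0],"rotation":[0,0,0],"fingers":1},{"dp":[0,0,0],"rotation":[0,0,0],"fingers":1},{"dp":[0,0,0],"rotation":[0,0,0],"fingers":1},{"dp":[0,0,-0.02],"rotation":[0,0,0],"fingers":1},{"dp":[0,0,-0.05],"rotation":[0,0,0],"fingers":1},{"dp":[0,0,-0.085],"rotation":[0,0,0],"fingers":1},{"dp":[0,0,-0.085],"rotation":[0,0,0],"fingers":1},{"dp":[0,0,-0.085],"rotation":[0,0,0],"fingers":1}]' 40
python3 -c "
from h import *
im=arm.get_image('scene');crop('scene',90,160,180,270,6,'pics/s18.png',im)
go([.648,.0955,.185])
f=lambda P:np.round((proj('scene',P)-[90,160]+.42)*6)
p=arm.observe()['position'];b=[p[0],p[1],p[2]-.094];print(b,f(b))
"
```

```text
clock: 13.02
position: [0.5975, 0.3511, 0.1852]
ee_rot: [2.22, -2.222, 0.0]
force: [-0.7, -0.1, -1.2]
width: 0.14
at [0.5972 0.3508 0.1845] dp [0.2552, -0.051, -0.0002] rot [0.0017, -0.0017, -0.0009] dist 0.26 w 0.134 t 13.075 F [-0.4  1.5 -0.4]
[np.float64(0.5971995517780069), np.float64(0.35077471541276506), np.float64(0.09047925769877227)] [[259. 535.]]
```

View pics/s18.png

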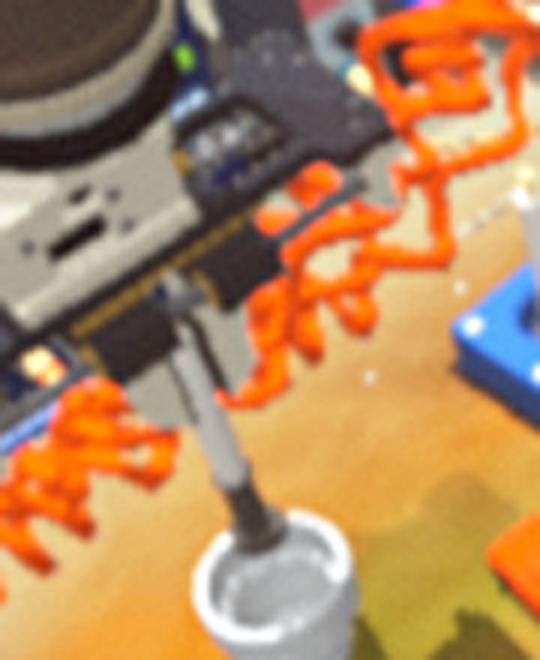

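```bash
python3 -m pendant '[{"dp":[0,0.01,-0.015],"rotation":[0.001,-0.001,-0.001],"fingers":1},{"dp":[0.05,0.04,-0.015],"rotation":[0.001,-0.001,-0.001],"fingers":1},{"dp":[0.1,0.05,-0.015],"rotation":[0.001,-0.001,-0.001],"fingers":1},{"dp":[0.15,0.05,-0.015],"rotation":[0.001,-0.001,-0.001],"fingers":1},{"dp":[0.2,0.05,-0.01],"rotation":[0.001,-0.001,-0.001],"fingers":1},{"dp":[0.245,0.05,0.0],"rotation":[0.001,-0.001,-0.001],"fingers":1},{"dp":[0.255,0.02,0.01],"rotation":[0.001,-0.001,-0.001],"fingers":1},{"dp":[0.255,-0.03,0.03],"rotation":[0.001,-0.001,-0.001],"fingers":1},{"dp":[0.255,-0.05,0.035],"rotation":[0.001,-0.001,-0.001],"fingers":1},{"dp":[0.255,-0.05,0.035],"rotation":[0.001,-0.001,-0.001],"fingers":1}]' 40
cat >> h.py <<'E'
def look(out,off,P,box=(160,150,225,225),f=10):
    im=arm.get_image('scene');crop('scene',*box,f,out,im)
    s=arm.observe();p=s['position'];b=p-[0,0,off]
    g=lambda Q:np.round((proj('scene',Q)-np.array(box[:2])+.45)*f).tolist()
    W=np.array(P)
    print('TCP',p.round(4),'bottom z',b[2].round(4),'foot pred',g(b),'well@bottomz',g([W[0],W[1],b[2]]),'well rim',g([W[0],W[1],.034]),'d/dx 5mm',(np.array(g(b+[.005,0,0]))-g(b)).tolist(),'d/dy',(np.array(g(b+[0,.005,0]))-g(b)).tolist(),'F',s['force'].round(1))
E
python3 -c "
from h import *
look('pics/s19.png',.094,[.6452,.0956])
"
```

```text
clock: 14.32
position: [0.647, 0.0958, 0.1491]
ee_rot: [2.22, -2.221, -0.002]
force: [0.6, 0.3, -1.8]
width: 0.143
TCP [0.6462 0.0961 0.1496] bottom z 0.0556 foot pred [[366.0, 433.0]] well@bottomz [[369.0, 434.0]] well rim [[377.0, 482.0]] d/dx 5mm [[-12.0, -8.0]] d/dy [[-13.0, 10.0]] F [-0.3  0.8 -1.7]
```

View pics/s19.png

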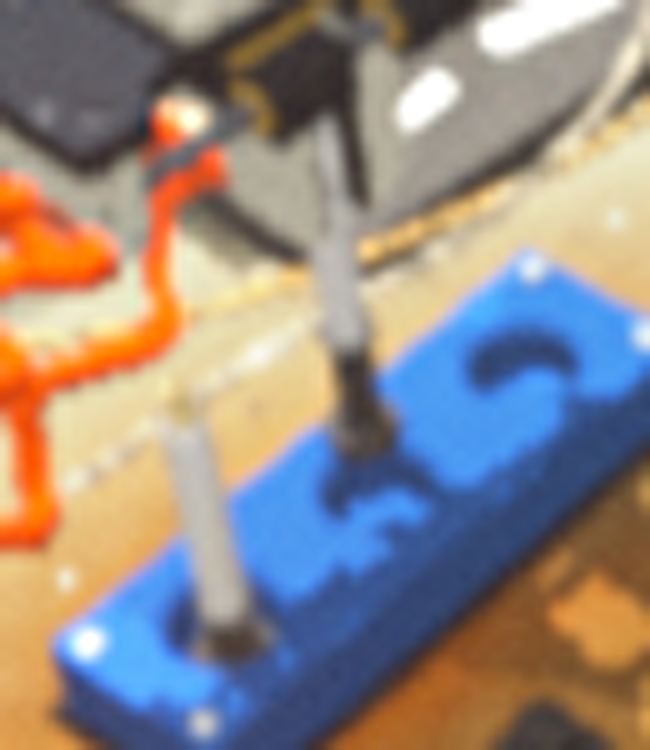

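```bash
python3 -m pendant '[{"dp":[0.001,0,0.008],"rotation":[0,0,0],"fingers":1},{"dp":[0.001,0,0.016],"rotation":[0,0,0],"fingers":1},{"dp":[0.001,0,0.022],"rotation":[0,0,0],"fingers":1},{"dp":[0.001,0,0.022],"rotation":[0,0,0],"fingers":1}]' 40
python3 -c "
from h import *
look('pics/s20.png',.094,[.6452,.0956])
"
```

```text
clock: 14.88
position: [0.6456, 0.095, 0.127]
ee_rot: [2.22, -2.219, -0.003]
force: [-0.2, 0.4, -0.8]
width: 0.136
TCP [0.6459 0.0951 0.1274] bottom z 0.0334 foot pred [[377.0, 481.0]] well@bottomz [[377.0, 483.0]] well rim [[377.0, 482.0]] d/dx 5mm [[-11.0, -8.0]] d/dy [[-12.0, 9.0]] F [ 0.5 -0.2 -1.1]
```

View pics/s20.png

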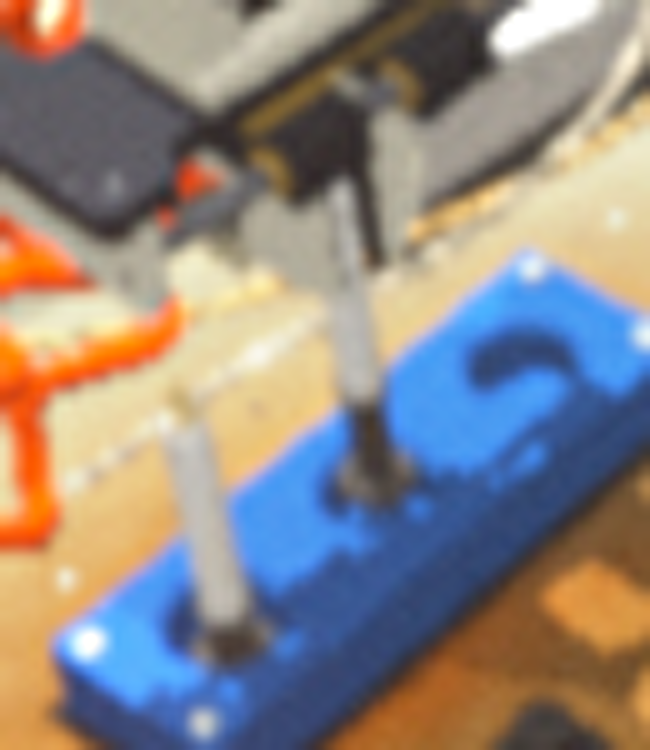

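```bash
python3 -m pendant '[{"dp":[0,0,0.006],"rotation":[0,0,0],"fingers":1},{"dp":[0,0,0.012],"rotation":[0,0,0],"fingers":1},{"dp":[0,0,0.012],"rotation":[0,0,0],"fingers":1}]' 40;python3 -m pendant '[{"dp":[0,0,0.003],"rotation":[0,0,0],"fingers":1},{"dp":[0,0,0.006],"rotation":[0,0,0],"fingers":1},{"dp":[0,0,0.006],"rotation":[0,0,0],"fingers":1}]' 40

```

```text
clock: 15.3
position: [0.6454, 0.0949, 0.1147]
ee_rot: [2.22, -2.219, -0.003]
force: [-0.4, 0.2, -0.6]
width: 0.139
clock: 15.68
position: [0.6456, 0.095, 0.1088]
ee_rot: [2.22, -2.219, -0.003]
force: [-0.5, -0.0, 0.3]
width: 0.14
```

```bash
python3 -m pendant '[{"dp":[0,0,0.001],"rotation":[0,0,0],"fingers":1},{"dp":[0,0,0.002],"rotation":[0,0,0],"fingers":1},{"dp":[0,0,0.002],"rotation":[0,0,0],"fingers":1}]' 40

```

```text
clock: 16.05
position: [0.6464, 0.0951, 0.1086]
ee_rot: [2.221, -2.22, -0.001]
force: [-2.7, -1.2, 13.4]
width: 0.142
```

```bash
python3 -m pendant '[{"dp":[0,0,-0.001],"rotation":[0,0,0],"fingers":0.7},{"dp":[0,0,-0.001],"rotation":[0,0,0],"fingers":0.4},{"dp":[0,0,-0.001],"rotation":[0,0,0],"fingers":0.2},{"dp":[0,0,-0.001],"rotation":[0,0,0],"fingers":0.2},{"dp":[0,0,-0.04],"rotation":[0,0,0],"fingers":0.2},{"dp":[0,0,-0.08],"rotation":[0,0,0],"fingers":0.2},{"dp":[0,0.03,-0.1],"rotation":[0,0,0],"fingers":0.2},{"dp":[0,0.09,-0.1],"rotation":[0,0,0],"fingers":0.2},{"dp":[0,0.11,-0.1],"rotation":[0,0,0],"fingers":0.1}]' 40
python3 -c "
from h import *
look('pics/s21.png',.094,[.6452,.0956])
go([.435,-.0955,.2])
"
```

```text
clock: 17.18
position: [0.5334, 0.0953, 0.2089]
ee_rot: [2.221, -2.218, -0.001]
force: [0.9, 0.3, 0.5]
width: 0.44
TCP [0.5322 0.0953 0.2089] bottom z 0.1149 foot pred [[623.0, 488.0]] well@bottomz [[345.0, 296.0]] well rim [[377.0, 482.0]] d/dx 5mm [[-13.0, -9.0]] d/dy [[-13.0, 10.0]] F [-2.6 -0.1  0.1]
at [0.5322 0.0953 0.2089] dp [0.1906, 0.0975, 0.0095] rot [0.0028, -0.0013, 0.0017] dist 0.214 w 0.444 t 17.225 F [-2.6 -0.1  0.1]
```

View pics/s21.png

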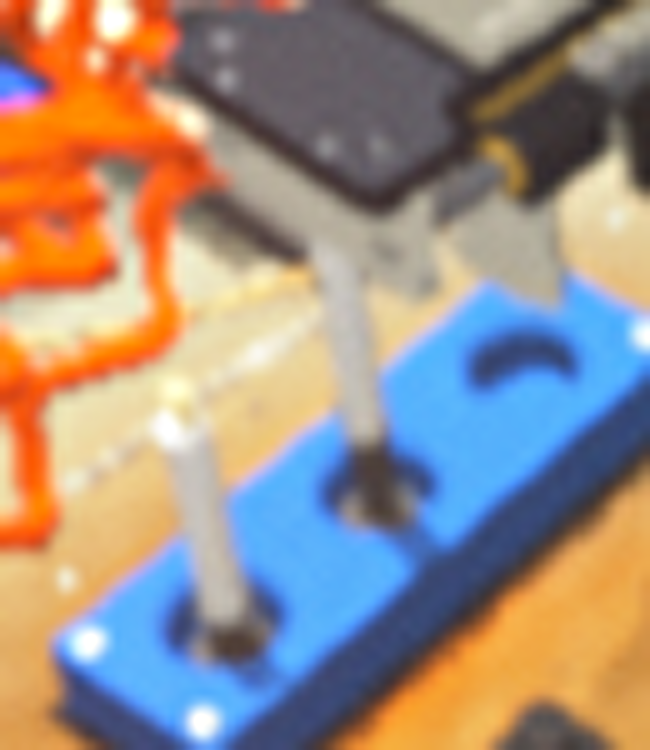

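```bash
python3 -m pendant '[{"dp":[0.055,0.028,0.01],"rotation":[0.003,-0.001,0.002],"fingers":0.1},{"dp":[0.11,0.056,0.01],"rotation":[0.003,-0.001,0.002],"fingers":0.1},{"dp":[0.16,0.082,0.01],"rotation":[0.003,-0.001,0.002],"fingers":0.1},{"dp":[0.191,0.097,0.01],"rotation":[0.003,-0.001,0.002],"fingers":0.1},{"dp":[0.191,0.097,0.01],"rotation":[0.003,-0.001,0.002],"fingers":0.1},{"dp":[0.191,0.097,0.01],"rotation":[0.003,-0.001,0.002],"fingers":0.1}]' 40
python3 -c "
from h import *
im=arm.get_image('scene');crop('scene',240,120,340,230,6,'pics/s22.png',im)
go([.435,-.0955,.1])
"
```

```text
clock: 17.98
position: [0.4363, -0.0953, 0.1996]
ee_rot: [-2.221, 2.221, -0.001]
force: [-0.0, 0.1, 0.3]
width: 0.448
at [ 0.4364 -0.0949  0.1996] dp [0.0006, 0.0015, 0.0996] rot [-0.0008, 0.0002, 0.0011] dist 0.1 w 0.452 t 18.025 F [0.3 0.7 0.2]
```

View pics/s22.png

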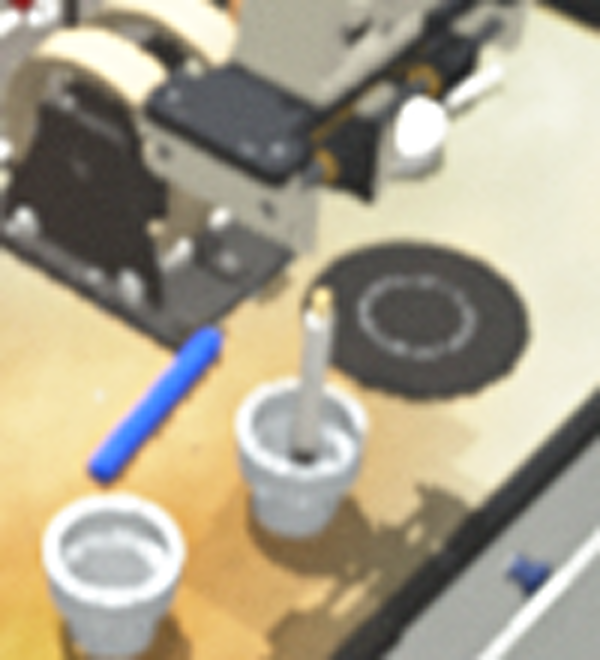

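```bash
python3 -c "
from h import *
g=lambda Q:np.round((proj('scene',Q)-np.array([240,120])+.42)*6).tolist()
p=arm.observe()['position'];print(p,g(p),g(p+[0,0,.05]),g(p+[0,.03,0]),g([p[0],p[1],.147]))
im=arm.get_image('scene');cv2.imwrite('pics/s23.png',im)
"
```

```text
[ 0.43638153 -0.09486884  0.19958305] [[325.0, 220.0]] [[334.0, 135.0]] [[284.0, 253.0]] [[315.0, 303.0]]
```

View pics/s23.png

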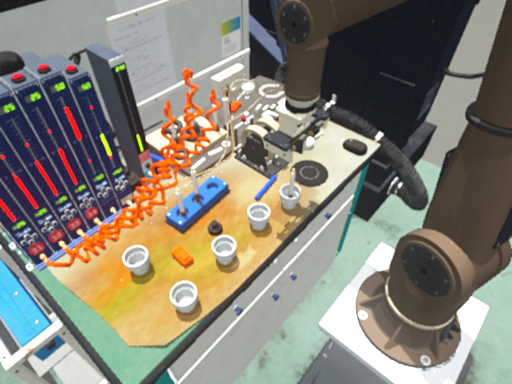

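```bash
python3 -c "
from h import *
g=lambda Q:np.round((proj('scene',Q)-np.array([240,120])+.42)*6).tolist()
p=arm.observe()['position']
for a in(-1,1):
  for b in(-1,1): print(a,b,g(p+[a*.0375,b*.095,.066]))
print(arm.observe()['ee_rot'],arm.observe()['joints'])
im=arm.get_image('scene');crop('scene',260,80,340,170,8,'pics/s24.png',im)
g=lambda Q:np.round((proj('scene',Q)-np.array([260,80])+.42)*8).tolist()
print(g(p),g(p+[0,.03,0]),g(p-[0,.03,0]))
"
```

```text
-1 -1 [[531.0, 41.0]]
-1 1 [[271.0, 256.0]]
1 -1 [[395.0, -24.0]]
1 1 [[130.0, 176.0]]
[-2.22293673e+00  2.21922387e+00 -4.28805712e-04] [ 0.3289887   0.19267368 -0.27136872  2.00631666  0.06289969  0.94988365
 -1.54331763]
[[273.0, 614.0]] [[219.0, 658.0]] [[325.0, 571.0]]
```

View pics/s24.png

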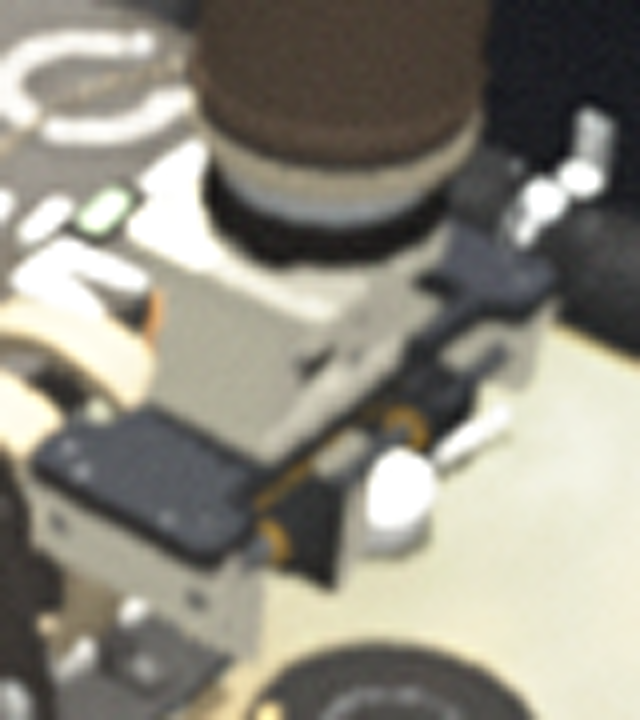

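```bash
python3 -m pendant '[{"dp":[0.001,0.001,0.04],"rotation":[0,0,0.001],"fingers":0.1},{"dp":[0.001,0.001,0.05],"rotation":[0,0,0.001],"fingers":0},{"dp":[0.001,0.001,0.06],"rotation":[0,0,0.001],"fingers":0},{"dp":[0.001,0.001,0.1],"rotation":[0,0,0.001],"fingers":0},{"dp":[0.001,0.001,0.1],"rotation":[0,0,0.001],"fingers":0},{"dp":[0.001,0.001,0.1],"rotation":[0,0,0.001],"fingers":0}]' 40
python3 -c "
from h import *
im=arm.get_image('scene');crop('scene',260,120,340,220,7,'pics/s25.png',im)
go([.435,-.0955,.1])
"
```

```text
clock: 18.88
position: [0.436, -0.0956, 0.1006]
ee_rot: [-2.222, 2.22, -0.001]
force: [-0.4, -0.2, 1.0]
width: 0.5
at [ 0.4363 -0.0957  0.1008] dp [-0.0002, 0.0013, 0.0008] rot [-0.0023, -0.0001, 0.0009] dist 0.002 w 0.501 t 18.925 F [0.1 0.8 0.4]
```

View pics/s25.png

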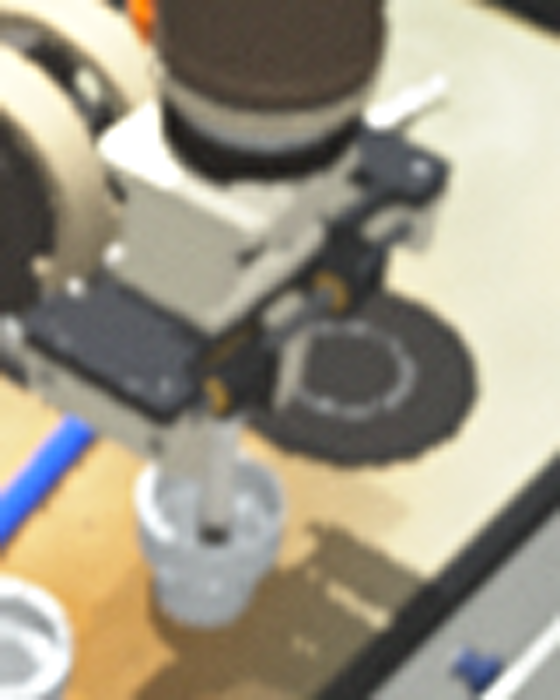

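```bash
python3 -m pendant '[{"dp":[0,0,0],"rotation":[0,0,0],"fingers":0.4},{"dp":[0,0,0],"rotation":[0,0,0],"fingers":0.7},{"dp":[0,0,0],"rotation":[0,0,0],"fingers":1},{"dp":[0,0,0],"rotation":[0,0,0],"fingers":1},{"dp":[0,0,0],"rotation":[0,0,0],"fingers":1},{"dp":[0,0,-0.03],"rotation":[0,0,0],"fingers":1},{"dp":[0,0,-0.08],"rotation":[0,0,0],"fingers":1},{"dp":[0,0,-0.11],"rotation":[0,0,0],"fingers":1},{"dp":[0,0,-0.11],"rotation":[0,0,0],"fingers":1},{"dp":[0,0,-0.11],"rotation":[0,0,0],"fingers":1}]' 40
python3 -c "
from h import *
go([.5,-.02,.21])
look('pics/s26.png',.0948,[.6452,.0956],(250,90,340,210),6.5)
"
```

```text
clock: 20.18
position: [0.4353, -0.0957, 0.2099]
ee_rot: [-2.222, 2.22, -0.001]
force: [-0.9, 0.1, -2.2]
width: 0.141
at [ 0.4353 -0.0957  0.2099] dp [-0.0756, -0.0647, -0.0001] rot [-0.0008, -0.0, 0.0009] dist 0.1 w 0.141 t 20.175 F [-0.9  0.1 -2.2]
TCP [ 0.4351 -0.0956  0.2096] bottom z 0.1148 foot pred [[274.0, 576.0]] well@bottomz [[-360.0, 583.0]] well rim [[-340.0, 703.0]] d/dx 5mm [[-9.0, -5.0]] d/dy [[-7.0, 6.0]] F [ 0.5  0.5 -1.5]
```

View pics/s26.png

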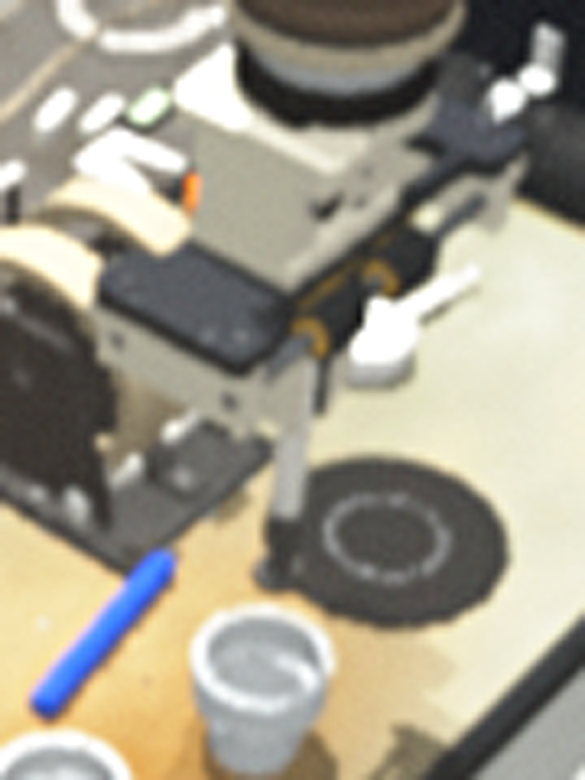

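```bash
python3 -m pendant '[{"dp":[-0.05,-0.02,0],"rotation":[0,0,0.001],"fingers":1},{"dp":[-0.1,-0.04,0],"rotation":[0,0,0.001],"fingers":1},{"dp":[-0.125,-0.09,0],"rotation":[0,0,0.001],"fingers":1},{"dp":[-0.125,-0.14,0],"rotation":[0,0,0.001],"fingers":1},{"dp":[-0.125,-0.19,0.02],"rotation":[0,0,0.001],"fingers":1},{"dp":[-0.125,-0.215,0.05],"rotation":[0,0,0.001],"fingers":1},{"dp":[-0.125,-0.215,0.06],"rotation":[0,0,0.001],"fingers":1},{"dp":[-0.125,-0.215,0.06],"rotation":[0,0,0.001],"fingers":1},{"dp":[-0.125,-0.215,0.06],"rotation":[0,0,0.001],"fingers":1}]' 40
python3 -c "
from h import *
look('pics/s27.png',.0948,[.6498,.0298],(170,130,235,205))
"
```

```text
clock: 21.35
position: [0.6496, 0.0298, 0.1504]
ee_rot: [-2.221, 2.221, -0.0]
force: [0.7, 0.4, -0.5]
width: 0.142
TCP [0.6499 0.0297 0.1508] bottom z 0.056 foot pred [[415.0, 509.0]] well@bottomz [[415.0, 510.0]] well rim [[421.0, 558.0]] d/dx 5mm [[-11.0, -7.0]] d/dy [[-12.0, 9.0]] F [ 0.5  0.  -1.4]
```

View pics/s27.png

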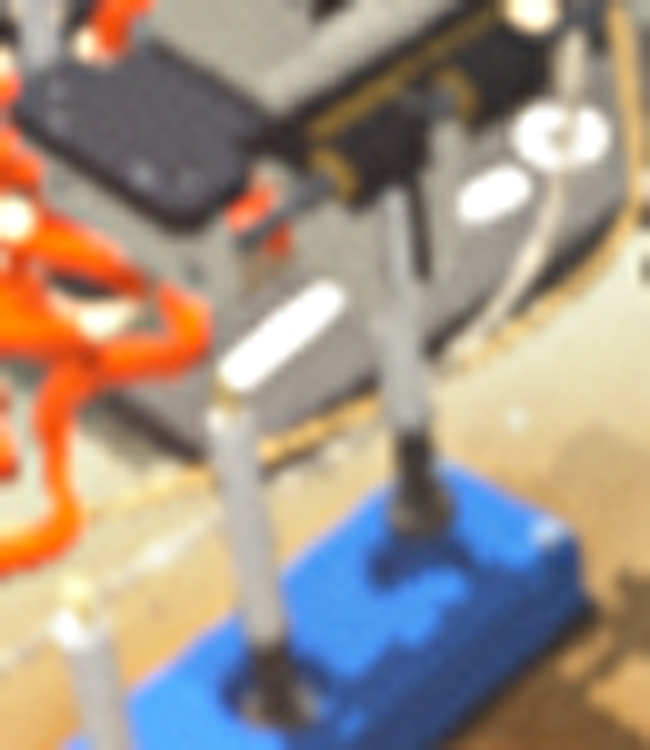

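```bash
python3 -m pendant '[{"dp":[0,-0.002,0.008],"rotation":[0,0,0],"fingers":1},{"dp":[0,-0.002,0.016],"rotation":[0,0,0],"fingers":1},{"dp":[0,-0.002,0.022],"rotation":[0,0,0],"fingers":1},{"dp":[0,-0.002,0.022],"rotation":[0,0,0],"fingers":1}]' 40
python3 -c "
from h import *
look('pics/s28.png',.0948,[.6498,.0298],(170,130,235,205))
"
```

```text
clock: 21.9
position: [0.6514, 0.0297, 0.128]
ee_rot: [-2.222, 2.221, 0.0]
force: [-0.8, 0.1, -1.5]
width: 0.14
TCP [0.6517 0.0297 0.1284] bottom z 0.0336 foot pred [[417.0, 556.0]] well@bottomz [[421.0, 559.0]] well rim [[421.0, 558.0]] d/dx 5mm [[-11.0, -7.0]] d/dy [[-11.0, 9.0]] F [ 0.2  0.3 -1.3]
```

View pics/s28.png

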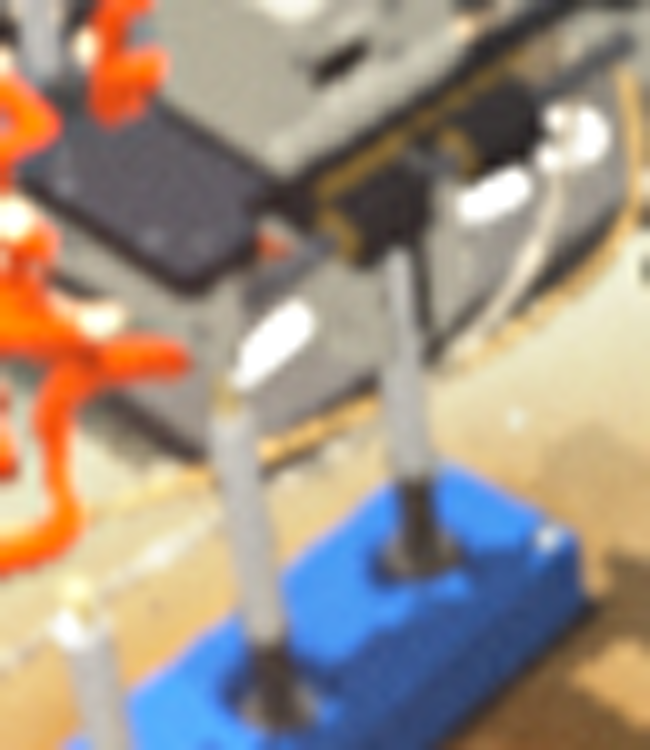

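Foot centred over the hole at about crop (422,560). Down.

```bash
python3 -m pendant '[{"dp":[0,0,0.006],"rotation":[0,0,0],"fingers":1},{"dp":[0,0,0.012],"rotation":[0,0,0],"fingers":1},{"dp":[0,0,0.012],"rotation":[0,0,0],"fingers":1}]' 40;python3 -m pendant '[{"dp":[0,0,0.003],"rotation":[0,0,0],"fingers":1},{"dp":[0,0,0.006],"rotation":[0,0,0],"fingers":1},{"dp":[0,0,0.007],"rotation":[0,0,0],"fingers":1}]' 40

```

```text
clock: 22.32
position: [0.6512, 0.0296, 0.1157]
ee_rot: [2.221, -2.221, -0.001]
force: [0.7, -0.0, -0.8]
width: 0.141
clock: 22.7
position: [0.6515, 0.0297, 0.109]
ee_rot: [-2.222, 2.221, 0.0]
force: [-1.5, 0.0, 7.7]
width: 0.142
```

```bash
python3 -m pendant '[{"dp":[0,0,-0.0005],"rotation":[0,0,0],"fingers":0.7},{"dp":[0,0,-0.0005],"rotation":[0,0,0],"fingers":0.4},{"dp":[0,0,-0.0005],"rotation":[0,0,0],"fingers":0.2},{"dp":[0,0,-0.0005],"rotation":[0,0,0],"fingers":0.2},{"dp":[0,0,-0.04],"rotation":[0,0,0],"fingers":0.2},{"dp":[0,0,-0.08],"rotation":[0,0,0],"fingers":0.2},{"dp":[0,0.03,-0.1],"rotation":[0,0,0],"fingers":0},{"dp":[0,0.09,-0.1],"rotation":[0,0,0],"fingers":-0.5},{"dp":[0,0.15,-0.1],"rotation":[0,0,0],"fingers":-1},{"dp":[0,0.2,-0.1],"rotation":[0,0,0],"fingers":-1},{"dp":[0,0.2,-0.1],"rotation":[0,0,0],"fingers":-1}]' 40
python3 -c "
from h import *
np.set_printoptions(precision=4,suppress=True)
cv2.imwrite('pics/t30.png',arm.get_image('top'));im=arm.get_image('scene');cv2.imwrite('pics/s30.png',im)
crop('scene',80,120,340,320,3,'pics/s30c.png',im)
im=cv2.imread('pics/t30.png');hsv=cv2.cvtColor(im,cv2.COLOR_BGR2HSV)
m=((hsv[...,1]<60)&(hsv[...,2]>120)).astype(np.uint8)
mm=cv2.morphologyEx(m,cv2.MORPH_CLOSE,np.ones((3,3)))
for c in cv2.findContours(mm,cv2.RETR_EXTERNAL,cv2.CHAIN_APPROX_NONE)[0]:
  a=cv2.contourArea(cv2.convexHull(c));(x,y),r=cv2.minEnclosingCircle(c)
  if 250<a<2000 and y>140 and x<300:print(a,(x,y),r,onz('top',(x,y),.062))
go([.45,.03,.2])
"
```

```text
clock: 24.08
position: [0.448, 0.0293, 0.2092]
ee_rot: [2.221, -2.219, 0.0]
force: [1.4, 0.0, 1.2]
width: 0.887
1013.0 (271.0850524902344, 360.4584045410156) 25.045238494873047 [ 0.1023 -0.121   0.062 ]
937.0 (174.5, 357.5) 27.57726287841797 [0.0917 0.1298 0.062 ]
408.0 (268.7508850097656, 231.3458709716797) 11.827820777893066 [ 0.4376 -0.0933  0.062 ]
407.5 (111.64286041259766, 223.96939086914062) 12.030921936035156 [0.427  0.3413 0.062 ]
336.5 (170.32142639160156, 219.7767791748047) 11.387412071228027 [0.4502 0.1807 0.062 ]
361.5 (115.39320373535156, 163.44174194335938) 11.499369621276855 [0.6001 0.3547 0.062 ]
at [0.4521 0.0296 0.2096] dp [-0.0004, 0.0021, 0.0096] rot [-0.0018, -0.0, 0.0001] dist 0.01 w 0.966 t 24.175 F [ 1.  -0.2 -0.2]
```

View pics/s30c.png

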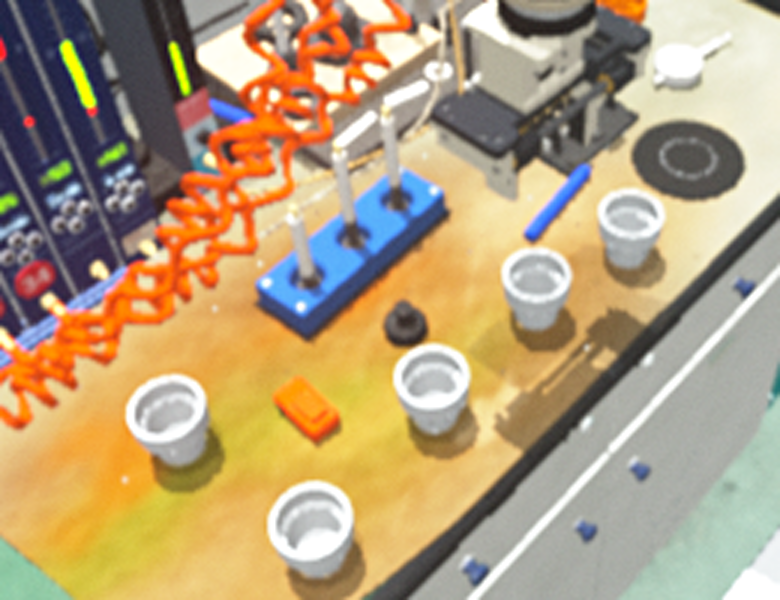

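View pics/t30.png

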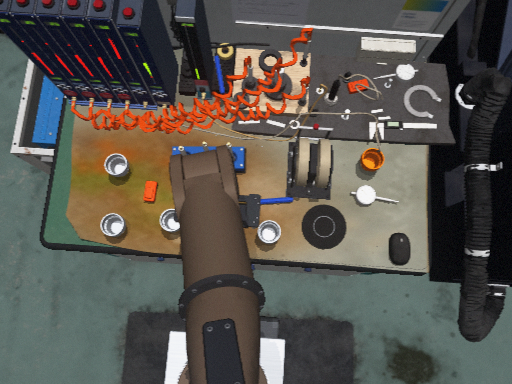

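```bash
python3 -c "
from h import *
for k,c in dict(D=(536.5,279),E=(631,217),C=(432,381),A=(168,411),B=(312,522)).items():print(k,onz('scene',np.array(c)/3+[79.7,119.7],.062).round(4))
"
```

```text
D [0.4505 0.0337 0.062 ]
E [ 0.4318 -0.09    0.062 ]
C [0.4438 0.182  0.062 ]
A [0.5923 0.3538 0.062 ]
B [0.4216 0.3401 0.062 ]
```

```bash
python3 -m pendant '[{"dp":[-0.002,-0.002,0.06],"rotation":[-0.002,0,0],"fingers":-1},{"dp":[-0.002,-0.002,0.12],"rotation":[-0.002,0,0],"fingers":-1},{"dp":[-0.002,-0.002,0.12],"rotation":[-0.002,0,0],"fingers":-1}]' 30
python3 -c "
from h import *
go([.454,.032,.039])
im=arm.get_image('scene');crop('scene',210,150,310,250,6,'pics/s31.png',im)"
```

```text
clock: 24.55
position: [0.4523, 0.0313, 0.0865]
ee_rot: [2.218, -2.217, -0.009]
force: [-1.2, 0.3, 1.0]
width: 0.998
at [0.4523 0.0313 0.0865] dp [-0.0008, -0.0021, 0.0475] rot [0.0081, -0.0004, 0.0005] dist 0.048 w 0.998 t 24.55 F [-1.2  0.3  1. ]
```

View pics/s31.png

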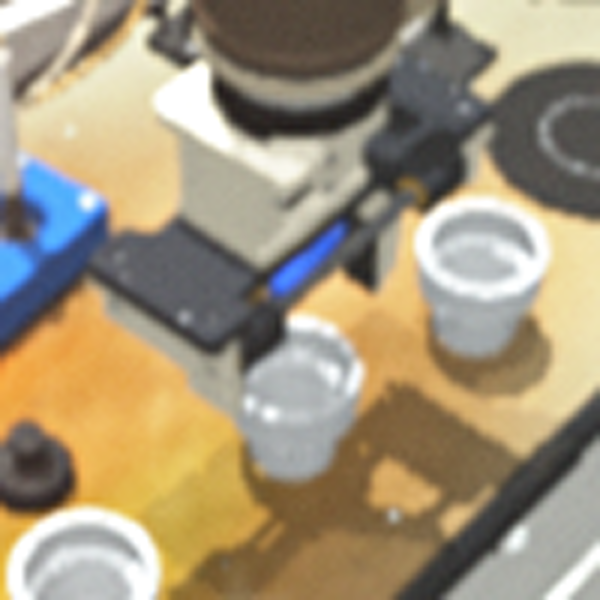

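```bash
python3 -m pendant '[{"dp":[-0.001,-0.002,0.02],"rotation":[0.008,0,0],"fingers":-1},{"dp":[-0.001,-0.002,0.04],"rotation":[0.008,0,0],"fingers":-1},{"dp":[-0.001,-0.002,0.047],"rotation":[0.008,0,0],"fingers":-1},{"dp":[-0.001,-0.002,0.047],"rotation":[0.008,0,0],"fingers":-0.2},{"dp":[-0.001,-0.002,0.047],"rotation":[0.008,0,0],"fingers":0.5},{"dp":[-0.001,-0.002,0.047],"rotation":[0.008,0,0],"fingers":0.5},{"dp":[-0.001,-0.002,0.047],"rotation":[0.008,0,0],"fingers":0.5}]' 30
python3 -c "
from h import *
go([.454,.032,.139])"
```

```text
clock: 25.48
position: [0.4565, 0.0325, 0.0426]
ee_rot: [-2.219, 2.219, -0.006]
force: [0.1, -1.0, 7.7]
width: 0.708
at [0.4565 0.0325 0.0426] dp [0.0005, 0.002, -0.0964] rot [-0.0053, -0.0002, 0.0001] dist 0.096 w 0.708 t 25.475 F [ 0.1 -1.   7.7]
```

```bash
python3 -m pendant '[{"dp":[0,0,-0.03],"rotation":[-0.005,0,0],"fingers":0.5},{"dp":[0,0,-0.08],"rotation":[-0.005,0,0],"fingers":0.5},{"dp":[0,0,-0.12],"rotation":[-0.005,0,0],"fingers":0.5},{"dp":[0.05,-0.004,-0.12],"rotation":[-0.005,0,0],"fingers":0.5},{"dp":[0.1,-0.01,-0.12],"rotation":[-0.005,0,0],"fingers":0.5},{"dp":[0.15,-0.01,-0.12],"rotation":[-0.005,0,0],"fingers":0.5},{"dp":[0.2,-0.01,-0.12],"rotation":[-0.005,0,0],"fingers":0.5},{"dp":[0.25,-0.01,-0.12],"rotation":[-0.005,0,0],"fingers":0.5},{"dp":[0.284,-0.01,-0.1],"rotation":[-0.005,0,0],"fingers":0.5},{"dp":[0.284,-0.01,-0.06],"rotation":[-0.005,0,0],"fingers":0.5},{"dp":[0.284,-0.01,-0.04],"rotation":[-0.005,0,0],"fingers":0.5},{"dp":[0.284,-0.01,-0.04],"rotation":[-0.005,0,0],"fingers":0.5}]' 40
python3 -c "
from h import *
go([.466,-.252,.0455])
im=arm.get_image('scene');crop('scene',260,120,350,220,6,'pics/s32.png',im)"
```

```text
clock: 26.98
position: [0.4649, -0.2509, 0.0814]
ee_rot: [2.221, -2.22, -0.005]
force: [-0.3, -0.0, -0.4]
width: 0.706
at [ 0.4649 -0.2509  0.0814] dp [0.0012, -0.0012, 0.0359] rot [0.003, 0.0015, 0.0003] dist 0.036 w 0.706 t 26.975 F [-0.3 -0.  -0.4]
```

View pics/s32.png

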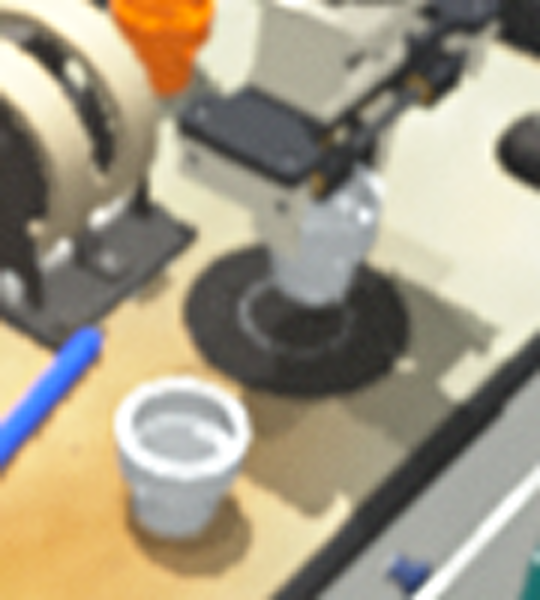

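```bash
python3 -c "
from h import *
g=lambda Q:np.round((proj('scene',Q)-np.array([260,120])+.42)*6).tolist()
p=arm.observe()['position']
print(g([p[0],p[1],.039]),g([p[0],p[1],p[2]]),g([p[0],p[1],.003]),g([.466,-.252,.003]),g([.4615,-.2539,.003]))
im=cv2.imread('pics/s0.png') if 0 else arm.get_image('scene');crop('scene',285,135,335,195,12,'pics/s33.png',im)
g=lambda Q:np.round((proj('scene',Q)-np.array([285,135])+.46)*12).tolist()
print(g([p[0],p[1],.039]),g([p[0],p[1],.101]))
"
```

```text
[[307.0, 273.0]] [[317.0, 214.0]] [[299.0, 319.0]] [[300.0, 319.0]] [[309.0, 320.0]]
[[314.0, 366.0]] [[342.0, 196.0]]
```

View pics/s33.png

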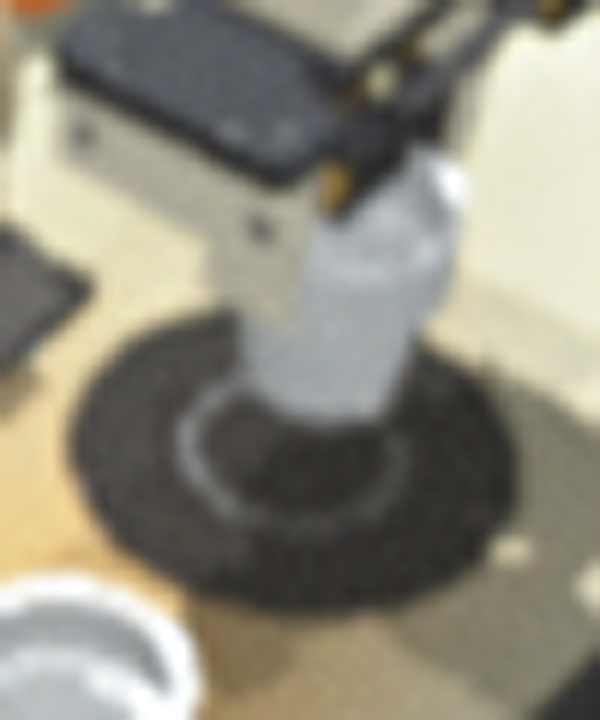

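```bash
python3 -m pendant '[{"dp":[0.001,-0.003,0.015],"rotation":[0.003,0.001,0],"fingers":0.5},{"dp":[0.001,-0.003,0.03],"rotation":[0.003,0.001,0],"fingers":0.5},{"dp":[0.001,-0.003,0.035],"rotation":[0.003,0.001,0],"fingers":0.5},{"dp":[0.001,-0.003,0.036],"rotation":[0.003,0.001,0],"fingers":0.5},{"dp":[0.001,-0.003,0.036],"rotation":[0.003,0.001,0],"fingers":0.5}]' 40
```

```text
clock: 27.7
position: [0.4698, -0.2525, 0.0475]
ee_rot: [-2.221, 2.22, -0.006]
force: [0.3, -0.0, -1.2]
width: 0.708
```

```bash
python3 -m pendant '[{"dp":[0,0,0.002],"rotation":[0,0,0],"fingers":0.5},{"dp":[0,0,0.003],"rotation":[0,0,0],"fingers":0.5},{"dp":[0,0,0.003],"rotation":[0,0,0],"fingers":0.5}]' 40
python3 -c "
from h import *
im=arm.get_image('scene');crop('scene',285,125,335,195,10,'pics/s34.png',im)"
```

```text
clock: 28.08
position: [0.4702, -0.2527, 0.0457]
ee_rot: [-2.22, 2.22, -0.008]
force: [-4.1, 1.5, 12.6]
width: 0.705
```

View pics/s34.png

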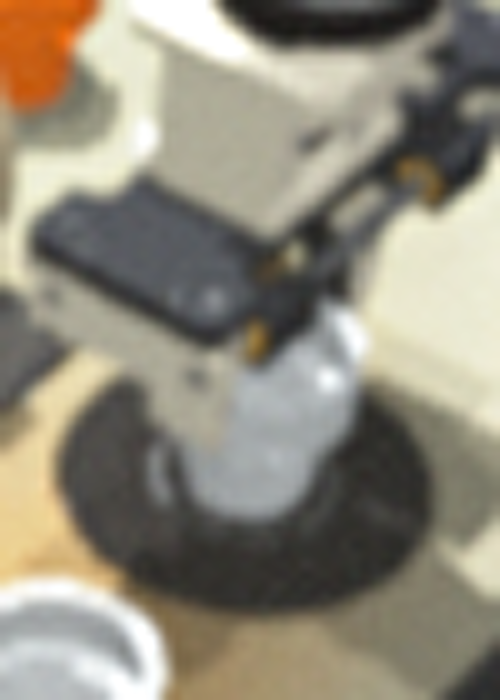

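```bash
python3 -m pendant '[{"dp":[0,0,-0.001],"rotation":[0,0,0],"fingers":0.2},{"dp":[0,0,-0.001],"rotation":[0,0,0],"fingers":-0.4},{"dp":[0,0,-0.001],"rotation":[0,0,0],"fingers":-1},{"dp":[0,0,-0.001],"rotation":[0,0,0],"fingers":-1},{"dp":[0,0,-0.04],"rotation":[0,0,0],"fingers":-1},{"dp":[0,0,-0.09],"rotation":[0,0,0],"fingers":-1},{"dp":[0,0,-0.15],"rotation":[0,0,0],"fingers":-1},{"dp":[-0.06,0.02,-0.15],"rotation":[0,0,0],"fingers":-1},{"dp":[-0.12,0.03,-0.15],"rotation":[0,0,0],"fingers":-1},{"dp":[-0.16,0.035,-0.15],"rotation":[0,0,0],"fingers":-1},{"dp":[-0.16,0.035,-0.15],"rotation":[0,0,0],"fingers":-1}]' 40
cat >> h.py <<'E'
def cups(out=None):
    np.set_printoptions(precision=4,suppress=True)
    im=arm.get_image('top');hsv=cv2.cvtColor(im,cv2.COLOR_BGR2HSV)
    if out: cv2.imwrite(out,im)
    m=((hsv[...,1]<60)&(hsv[...,2]>120)).astype(np.uint8);m=cv2.morphologyEx(m,cv2.MORPH_CLOSE,np.ones((3,3)))
    for c in cv2.findContours(m,cv2.RETR_EXTERNAL,cv2.CHAIN_APPROX_NONE)[0]:
        a=cv2.contourArea(cv2.convexHull(c));(x,y),r=cv2.minEnclosingCircle(c)
        if 250<a<700 and 140<y<260 and x<345:print(round(a),(round(x,1),round(y,1)),round(r,1),onz('top',(x,y),.062))
E
python3 -c "
from h import *
im=arm.get_image('scene');crop('scene',250,100,350,220,6,'pics/s35.png',im)
cups('pics/t35.png')
go([.435,-.0917,.2])"
```

```text
clock: 29.5
position: [0.4342, -0.0893, 0.1955]
ee_rot: [-2.226, 2.213, -0.008]
force: [0.5, -0.3, -0.8]
width: 1.0
408 (111.6, 224.0) 12.0 [0.427  0.3413 0.062 ]
408 (326.5, 223.5) 12.0 [ 0.4707 -0.2511  0.062 ]
400 (170.7, 219.3) 11.8 [0.4517 0.1799 0.062 ]
362 (115.4, 163.4) 11.5 [0.6001 0.3547 0.062 ]
at [ 0.4345 -0.0926  0.1953] dp [-0.0009, -0.0005, -0.0047] rot [-0.0052, -0.0024, 0.001] dist 0.005 w 0.998 t 29.6 F [ 0.2 -0.8  0.6]
```

View pics/s35.png

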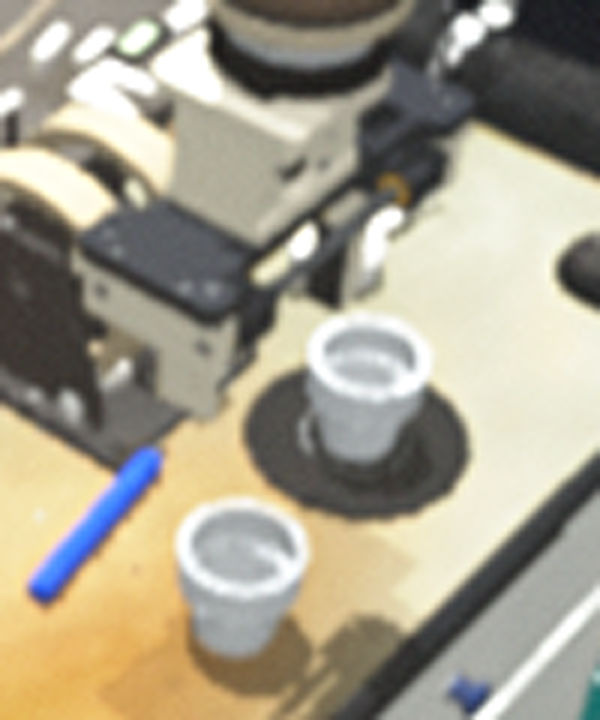

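View pics/t35.png

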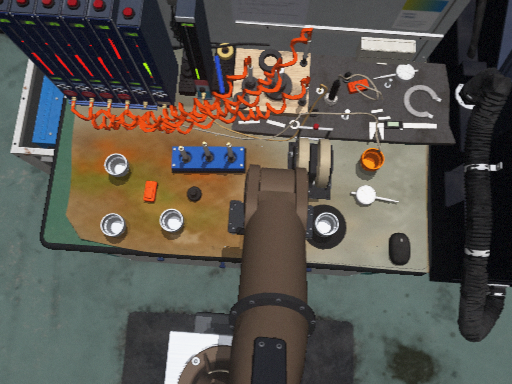

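```bash
python3 -m pendant '[{"dp":[-0.001,-0.002,0.05],"rotation":[-0.005,-0.002,0.001],"fingers":-1},{"dp":[-0.001,-0.002,0.09],"rotation":[-0.005,-0.002,0.001],"fingers":-1},{"dp":[-0.001,-0.002,0.125],"rotation":[-0.005,-0.002,0.001],"fingers":-1},{"dp":[-0.001,-0.002,0.145],"rotation":[-0.005,-0.002,0.001],"fingers":-1},{"dp":[-0.001,-0.002,0.153],"rotation":[-0.005,-0.002,0.001],"fingers":-1},{"dp":[-0.001,-0.002,0.153],"rotation":[-0.005,-0.002,0.001],"fingers":-1}]' 40
python3 -c "
from h import *
go([.4366,-.0915,.042])
im=arm.get_image('scene');crop('scene',250,140,330,220,6,'pics/s36.png',im)"
```

```text
clock: 30.35
position: [0.4374, -0.0928, 0.0422]
ee_rot: [2.22, -2.222, 0.0]
force: [0.4, -0.5, 0.2]
width: 1.004
at [ 0.4374 -0.0928  0.0422] dp [-0.0013, 0.0008, 0.0002] rot [0.0004, -0.0006, -0.0011] dist 0.001 w 1.004 t 30.35 F [ 0.4 -0.5  0.2]
```

View pics/s36.png

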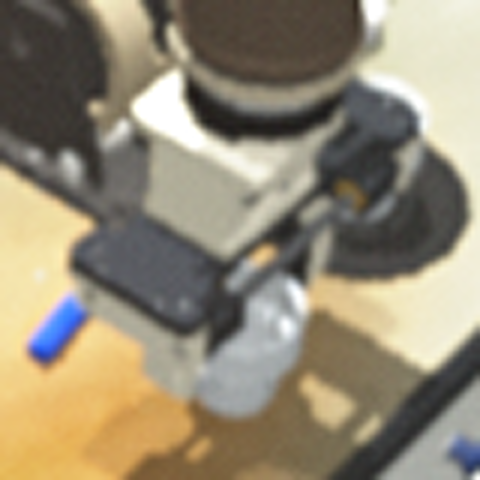

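Cup between the open fingers. Close and lift.

```bash
python3 -m pendant '[{"dp":[-0.001,0.001,0],"rotation":[0,0,0],"fingers":-0.4},{"dp":[-0.001,0.001,0],"rotation":[0,0,0],"fingers":0.1},{"dp":[-0.001,0.001,0],"rotation":[0,0,0],"fingers":0.5},{"dp":[-0.001,0.001,0],"rotation":[0,0,0],"fingers":0.5},{"dp":[-0.001,0.001,0],"rotation":[0,0,0],"fingers":0.5},{"dp":[-0.001,0.001,-0.02],"rotation":[0,0,0],"fingers":0.5},{"dp":[-0.001,0.001,-0.08],"rotation":[0,0,0],"fingers":0.5},{"dp":[-0.001,0.001,-0.13],"rotation":[0,0,0],"fingers":0.5},{"dp":[-0.001,0.001,-0.13],"rotation":[0,0,0],"fingers":0.5},{"dp":[-0.001,0.001,-0.13],"rotation":[0,0,0],"fingers":0.5}]' 40
python3 -c "
from h import *
go([.470,-.2527,.172])"
```

```text
clock: 31.65
position: [0.436, -0.0915, 0.172]
ee_rot: [2.22, -2.222, 0.001]
force: [-0.7, 0.5, -1.8]
width: 0.708
at [ 0.436  -0.0915  0.172 ] dp [0.1611, -0.0341, 0.0002] rot [0.0002, -0.0008, -0.0009] dist 0.165 w 0.708 t 31.65 F [-0.7  0.5 -1.8]
```

```bash
python3 -m pendant '[{"dp":[0.05,-0.01,0],"rotation":[0,0,-0.001],"fingers":0.5},{"dp":[0.1,-0.02,0],"rotation":[0,0,-0.001],"fingers":0.5},{"dp":[0.145,-0.03,0],"rotation":[0,0,-0.001],"fingers":0.5},{"dp":[0.161,-0.034,0.01],"rotation":[0,0,-0.001],"fingers":0.5},{"dp":[0.161,-0.034,0.04],"rotation":[0,0,-0.001],"fingers":0.5},{"dp":[0.161,-0.034,0.055],"rotation":[0,0,-0.001],"fingers":0.5},{"dp":[0.161,-0.034,0.055],"rotation":[0,0,-0.001],"fingers":0.5}]' 40
python3 -c "
from h import *
go([.470,-.2527,.075])
im=arm.get_image('scene');crop('scene',270,90,350,190,7,'pics/s37.png',im)"
```

```text
clock: 32.52
position: [0.4687, -0.2512, 0.1154]
ee_rot: [2.222, -2.219, -0.006]
force: [0.2, 0.6, -0.6]
width: 0.705
at [ 0.4687 -0.2512  0.1154] dp [0.0015, -0.0015, 0.0404] rot [0.0038, 0.0012, 0.0014] dist 0.04 w 0.705 t 32.525 F [ 0.2  0.6 -0.6]
```

View pics/s37.png

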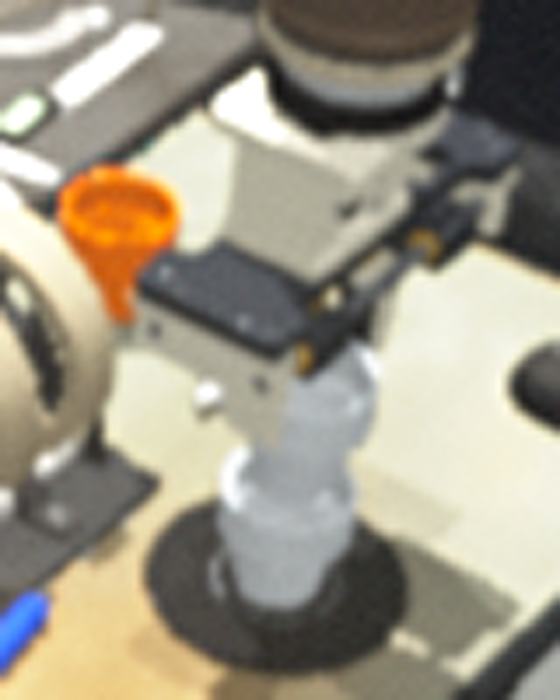

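```bash
python3 -m pendant '[{"dp":[0.001,-0.001,0.012],"rotation":[0.004,0.001,0.001],"fingers":0.5},{"dp":[0.001,-0.001,0.022],"rotation":[0.004,0.001,0.001],"fingers":0.5},{"dp":[0.001,-0.001,0.03],"rotation":[0.004,0.001,0.001],"fingers":0.5},{"dp":[0.001,-0.001,0.036],"rotation":[0.004,0.001,0.001],"fingers":0.5},{"dp":[0.001,-0.001,0.036],"rotation":[0.004,0.001,0.001],"fingers":0.5}]' 40
python3 -c "
from h import *
go([.470,-.2527,.0714])
im=arm.get_image('scene');crop('scene',270,90,350,190,7,'pics/s38.png',im)"
```

```text
clock: 33.2
position: [0.4702, -0.2525, 0.0801]
ee_rot: [-2.221, 2.221, -0.002]
force: [-0.0, 0.0, -0.8]
width: 0.705
at [ 0.4702 -0.2525  0.0801] dp [0.0002, 0.0002, 0.0087] rot [-0.0015, -0.0004, 0.0003] dist 0.009 w 0.705 t 33.2 F [-0.   0.  -0.8]
```

View pics/s38.png

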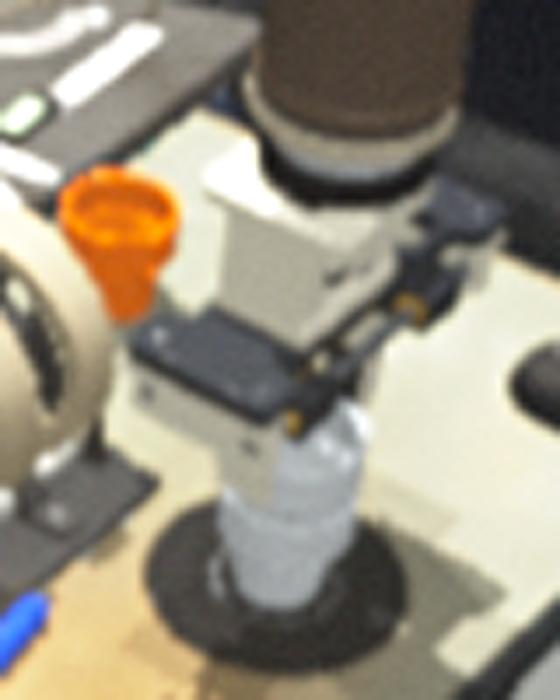

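Nesting without force; 9 mm to go.

```bash
python3 -m pendant '[{"dp":[0,0,0.004],"rotation":[-0.001,0,0],"fingers":0.5},{"dp":[0,0,0.007],"rotation":[-0.001,0,0],"fingers":0.5},{"dp":[0,0,0.0085],"rotation":[-0.001,0,0],"fingers":0.5},{"dp":[0,0,0.0085],"rotation":[-0.001,0,0],"fingers":0.5}]' 40
```

```text
clock: 33.75
position: [0.4705, -0.2526, 0.0721]
ee_rot: [-2.222, 2.221, -0.002]
force: [-1.5, 0.4, 2.6]
width: 0.705
```

```bash
python3 -m pendant '[{"dp":[0,0,0.001],"rotation":[-0.001,0,0],"fingers":0.5},{"dp":[0,0,0.0005],"rotation":[0,0,0],"fingers":0},{"dp":[0,0,0],"rotation":[0,0,0],"fingers":-0.6},{"dp":[0,0,0],"rotation":[0,0,0],"fingers":-1},{"dp":[0,0,0],"rotation":[0,0,0],"fingers":-1},{"dp":[0,0,-0.04],"rotation":[0,0,0],"fingers":-1},{"dp":[0,0,-0.09],"rotation":[0,0,0],"fingers":-1},{"dp":[-0.03,0,-0.13],"rotation":[0,0,0],"fingers":-1},{"dp":[-0.09,0.01,-0.13],"rotation":[0,0,0],"fingers":-1},{"dp":[-0.15,0.01,-0.13],"rotation":[0,0,0],"fingers":-1},{"dp":[-0.21,0.02,-0.13],"rotation":[0,0,0],"fingers":-1},{"dp":[-0.27,0.02,-0.13],"rotation":[0,0,0],"fingers":-1},{"dp":[-0.33,0.02,-0.13],"rotation":[0,0,0],"fingers":-1},{"dp":[-0.39,0.02,-0.13],"rotation":[0,0,0],"fingers":-1},{"dp":[-0.434,0.02,-0.13],"rotation":[0,0,0],"fingers":-1},{"dp":[-0.434,0.02,-0.13],"rotation":[0,0,0],"fingers":-1}]' 40
python3 -c "
from h import *
im=arm.get_image('scene');crop('scene',260,90,350,200,6,'pics/s39.png',im)
crop('scene',80,150,270,310,4,'pics/s39b.png',im)
cups()
go([.4507,.182,.2])"
```

```text
clock: 35.75
position: [0.4495, 0.1856, 0.2019]
ee_rot: [-2.227, 2.213, 0.0]
force: [-0.1, -0.7, 0.4]
width: 1.0
434 (327.9, 221.9) 12.2 [ 0.4755 -0.2548  0.062 ]
357 (13.9, 179.5) 14.3 [0.5329 0.6342 0.062 ]
at [0.4501 0.1814 0.2016] dp [-0.0006, -0.0006, 0.0016] rot [-0.0006, -0.0011, 0.0012] dist 0.002 w 1.001 t 35.85 F [-0.9  0.  -0.5]
```

View pics/s39.png

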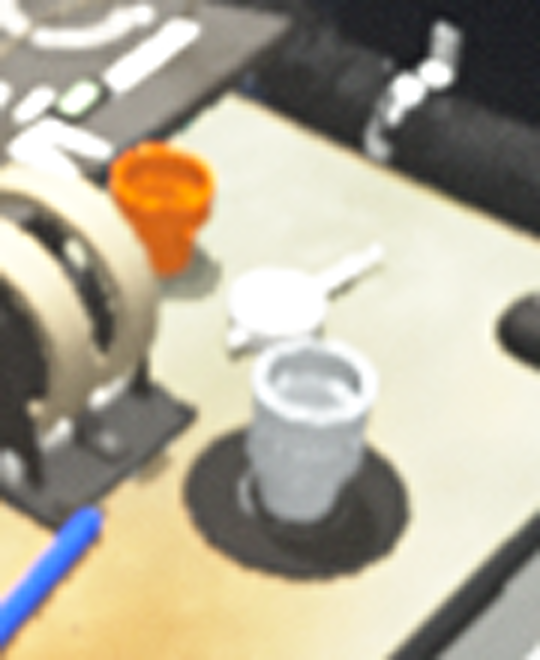

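View pics/s39b.png

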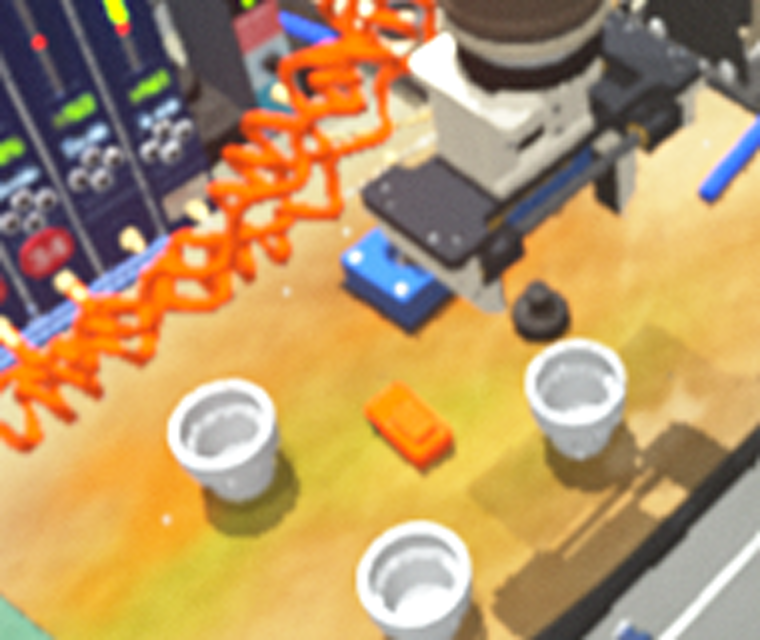

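```bash
python3 -m pendant '[{"dp":[-0.001,-0.001,0.05],"rotation":[0,-0.001,0.001],"fingers":-1},{"dp":[-0.001,-0.001,0.1],"rotation":[0,-0.001,0.001],"fingers":-1},{"dp":[-0.001,-0.001,0.135],"rotation":[0,-0.001,0.001],"fingers":-1},{"dp":[-0.001,-0.001,0.155],"rotation":[0,-0.001,0.001],"fingers":-1},{"dp":[-0.001,-0.001,0.16],"rotation":[0,-0.001,0.001],"fingers":-1},{"dp":[-0.001,-0.001,0.16],"rotation":[0,-0.001,0.001],"fingers":-1}]' 40
python3 -c "
from h import *
go([.4507,.182,.042])
im=arm.get_image('scene');crop('scene',180,180,270,290,6,'pics/s40.png',im)"
```

```text
clock: 36.6
position: [0.4515, 0.1814, 0.0419]
ee_rot: [-2.22, 2.222, -0.001]
force: [0.1, -0.1, 0.4]
width: 1.0
at [0.4515 0.1814 0.0419] dp [-0.0006, 0.0008, -0.0001] rot [-0.0008, -0.0005, -0.0009] dist 0.001 w 1.0 t 36.6 F [ 0.1 -0.1  0.4]
```

View pics/s40.png

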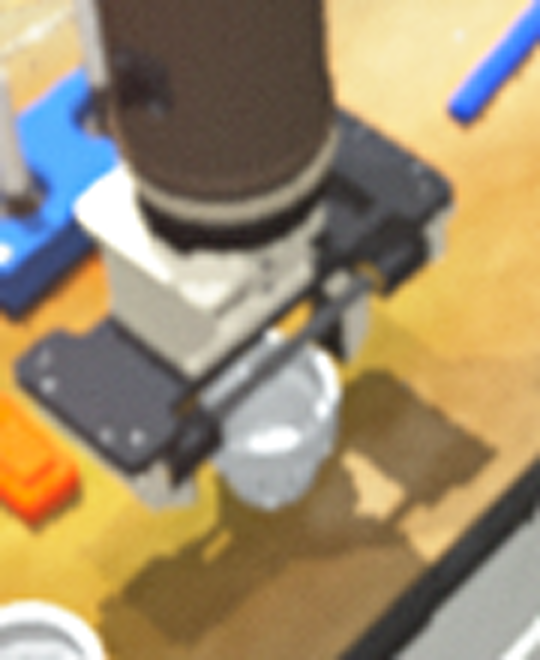

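```bash
python3 -m pendant '[{"dp":[-0.001,0.001,0],"rotation":[0,0,0],"fingers":-0.4},{"dp":[-0.001,0.001,0],"rotation":[0,0,0],"fingers":0.1},{"dp":[-0.001,0.001,0],"rotation":[0,0,0],"fingers":0.5},{"dp":[-0.001,0.001,0],"rotation":[0,0,0],"fingers":0.5},{"dp":[-0.001,0.001,0],"rotation":[0,0,0],"fingers":0.5},{"dp":[-0.001,0.001,-0.02],"rotation":[0,0,0],"fingers":0.5},{"dp":[-0.001,0.001,-0.08],"rotation":[0,0,0],"fingers":0.5},{"dp":[-0.001,0.001,-0.14],"rotation":[0,0,0],"fingers":0.5},{"dp":[-0.001,0.001,-0.16],"rotation":[0,0,0],"fingers":0.5},{"dp":[0.04,-0.002,-0.16],"rotation":[0,0,0],"fingers":0.5},{"dp":[0.1,-0.004,-0.16],"rotation":[0,0,0],"fingers":0.5},{"dp":[0.16,-0.006,-0.16],"rotation":[0,0,0],"fingers":0.5},{"dp":[0.22,-0.01,-0.16],"rotation":[0,0,0],"fingers":0.5},{"dp":[0.28,-0.015,-0.16],"rotation":[0,0,0],"fingers":0.5},{"dp":[0.34,-0.018,-0.16],"rotation":[0,0,0],"fingers":0.5},{"dp":[0.39,-0.018,-0.16],"rotation":[0,0,0],"fingers":0.5},{"dp":[0.42,-0.018,-0.16],"rotation":[0,0,0],"fingers":0.5},{"dp":[0.434,-0.018,-0.15],"rotation":[0,0,0],"fingers":0.5},{"dp":[0.434,-0.018,-0.11],"rotation":[0,0,0],"fingers":0.5},{"dp":[0.434,-0.018,-0.1],"rotation":[0,0,0],"fingers":0.5}]' 40
python3 -c "
from h import *
go([.470,-.2527,.0974])
im=arm.get_image('scene');crop('scene',270,80,350,190,7,'pics/s41.png',im)"
```

```text
clock: 39.15
position: [0.4677, -0.2503, 0.1397]
ee_rot: [2.222, -2.22, -0.006]
force: [0.5, 1.6, -2.0]
width: 0.697
at [ 0.4677 -0.2503  0.1397] dp [0.0025, -0.0024, 0.0423] rot [0.0027, 0.0027, 0.0009] dist 0.042 w 0.697 t 39.15 F [ 0.5  1.6 -2. ]
```

View pics/s41.png

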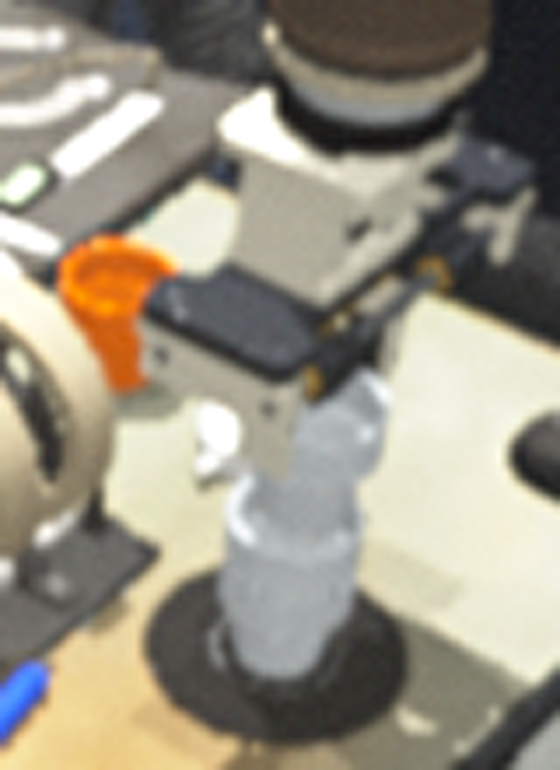

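```bash
python3 -m pendant '[{"dp":[0.002,-0.002,0.005],"rotation":[0.003,0.002,0.001],"fingers":0.5},{"dp":[0.002,-0.002,0.015],"rotation":[0.003,0.002,0.001],"fingers":0.5},{"dp":[0.002,-0.002,0.025],"rotation":[0.003,0.002,0.001],"fingers":0.5},{"dp":[0.002,-0.002,0.034],"rotation":[0.003,0.002,0.001],"fingers":0.5},{"dp":[0.002,-0.002,0.036],"rotation":[0.003,0.002,0.001],"fingers":0.5}]' 40
```

```text
clock: 39.83
position: [0.4696, -0.2522, 0.1031]
ee_rot: [-2.221, 2.221, 0.001]
force: [0.3, 0.3, -1.2]
width: 0.695
```

```bash
python3 -m pendant '[{"dp":[0,0,0.003],"rotation":[0,0,0],"fingers":0.5},{"dp":[0,0,0.005],"rotation":[0,0,0],"fingers":0.5},{"dp":[0,0,0.006],"rotation":[0,0,0],"fingers":0.5},{"dp":[0,0,0.006],"rotation":[0,0,0],"fingers":0.5}]' 40
python3 -c "
from h import *
im=arm.get_image('scene');crop('scene',270,80,350,190,7,'pics/s42.png',im)"
```

```text
clock: 40.33
position: [0.4701, -0.2524, 0.0975]
ee_rot: [-2.221, 2.221, -0.001]
force: [1.5, 0.3, 1.9]
width: 0.7
```

View pics/s42.png

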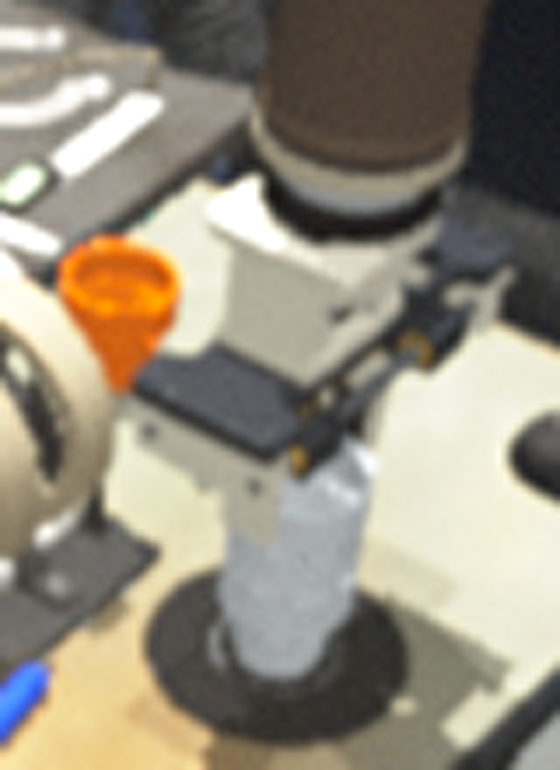

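```bash
python3 -m pendant '[{"dp":[0,0,0.0005],"rotation":[0,0,0],"fingers":0.1},{"dp":[0,0,0],"rotation":[0,0,0],"fingers":-0.6},{"dp":[0,0,0],"rotation":[0,0,0],"fingers":-1},{"dp":[0,0,0],"rotation":[0,0,0],"fingers":-1},{"dp":[0,0,-0.04],"rotation":[0,0,0],"fingers":-1},{"dp":[0,0,-0.09],"rotation":[0,0,0],"fingers":-1},{"dp":[-0.03,0,-0.12],"rotation":[0,0,0],"fingers":-1},{"dp":[-0.09,0.01,-0.12],"rotation":[0,0,0],"fingers":-1},{"dp":[-0.15,0.015,-0.12],"rotation":[0,0,0],"fingers":-1},{"dp":[-0.21,0.02,-0.12],"rotation":[0,0,0],"fingers":-1},{"dp":[-0.27,0.02,-0.12],"rotation":[0,0,0],"fingers":-1},{"dp":[-0.33,0.025,-0.12],"rotation":[0,0,0],"fingers":-1},{"dp":[-0.39,0.03,-0.12],"rotation":[0,0,0],"fingers":-1},{"dp":[-0.45,0.04,-0.12],"rotation":[0,0,0],"fingers":-1},{"dp":[-0.51,0.044,-0.1],"rotation":[0,0,0],"fingers":-1},{"dp":[-0.56,0.044,-0.09],"rotation":[0,0,0],"fingers":-1},{"dp":[-0.595,0.044,-0.09],"rotation":[0,0,0],"fingers":-1},{"dp":[-0.595,0.044,-0.09],"rotation":[0,0,0],"fingers":-1}]' 40
python3 -c "
from h import *
im=arm.get_image('scene');crop('scene',260,80,350,200,6,'pics/s43.png',im)
crop('scene',80,200,270,320,4,'pics/s43b.png',im)
cups('pics/t43.png')
go([.426,.343,.18])"
```

```text
clock: 42.62
position: [0.4248, 0.3456, 0.1874]
ee_rot: [-2.225, 2.216, 0.002]
force: [-0.5, -0.5, -0.4]
width: 1.001
362 (115.4, 163.4) 11.5 [0.6001 0.3547 0.062 ]
654 (275.7, 142.3) 21.0 [ 0.6955 -0.0967  0.062 ]
at [0.4258 0.3421 0.1873] dp [-0.0009, -0.0002, 0.0073] rot [-0.0004, -0.0006, 0.0005] dist 0.007 w 0.998 t 42.725 F [ 0.1 -1.4 -0.5]
```

View pics/s43.png

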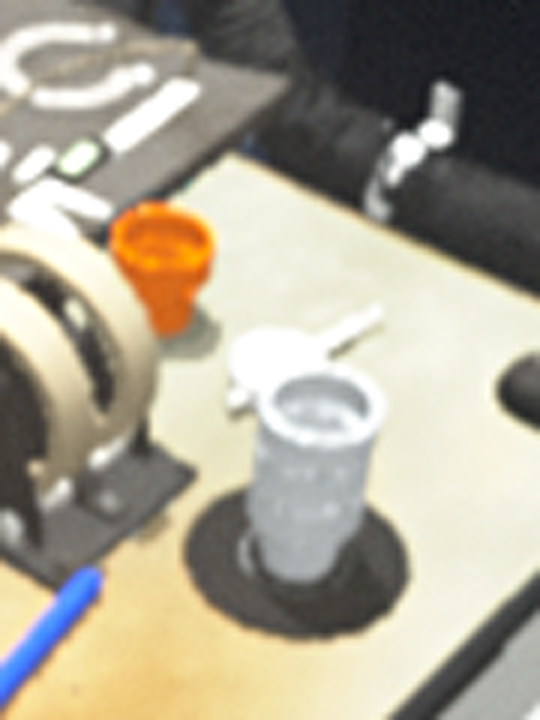

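View pics/s43b.png

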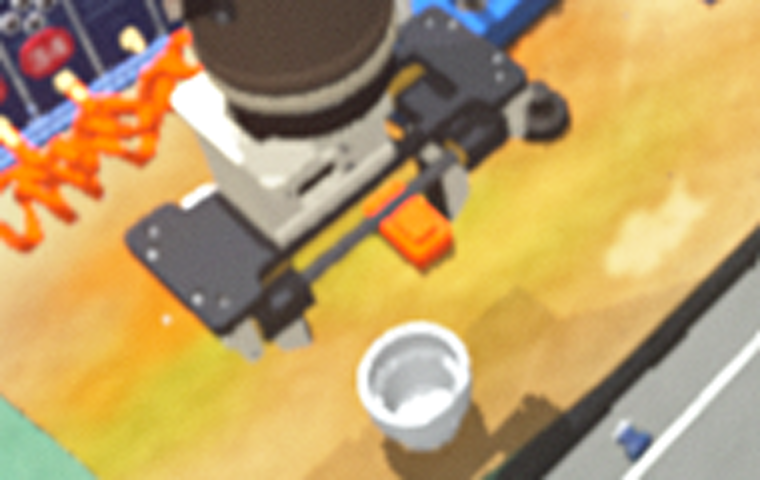

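```bash
python3 -m pendant '[{"dp":[-0.001,0,0.05],"rotation":[0,-0.001,0],"fingers":-1},{"dp":[-0.001,0,0.1],"rotation":[0,-0.001,0],"fingers":-1},{"dp":[-0.001,0,0.13],"rotation":[0,-0.001,0],"fingers":-1},{"dp":[-0.001,0,0.145],"rotation":[0,-0.001,0],"fingers":-1},{"dp":[-0.001,0,0.145],"rotation":[0,-0.001,0],"fingers":-1},{"dp":[-0.001,0,0.145],"rotation":[0,-0.001,0],"fingers":-1}]' 40
python3 -c "
from h import *
go([.426,.343,.042])
im=arm.get_image('scene');crop('scene',130,220,240,330,6,'pics/s44.png',im)"
```

```text
clock: 43.48
position: [0.4267, 0.3434, 0.0437]
ee_rot: [-2.22, 2.22, -0.0]
force: [-0.2, 0.6, -0.4]
width: 1.002
at [0.4267 0.3434 0.0437] dp [0.0004, 0.0007, 0.0017] rot [-0.002, 0.0016, 0.0] dist 0.002 w 1.002 t 43.475 F [-0.2  0.6 -0.4]
```

View pics/s44.png

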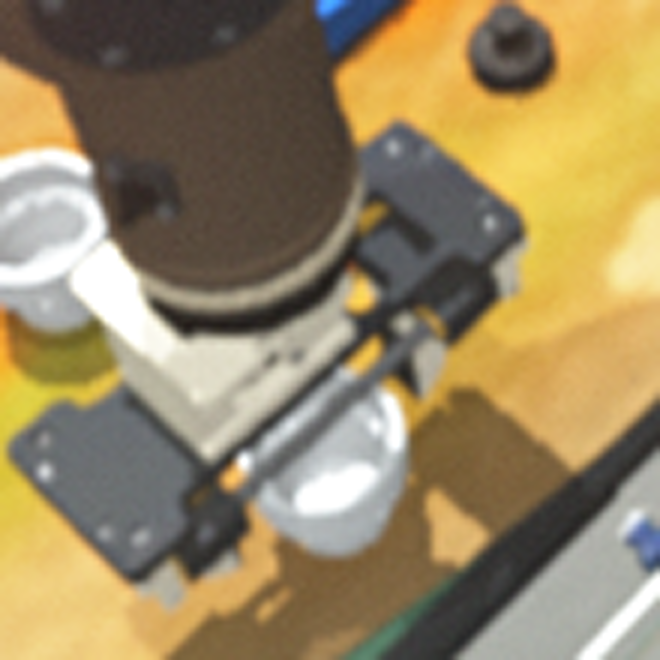

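```bash
python3 -m pendant '[{"dp":[0,0.001,0.001],"rotation":[0,0,0],"fingers":-0.4},{"dp":[0,0.001,0.001],"rotation":[0,0,0],"fingers":0.1},{"dp":[0,0.001,0.001],"rotation":[0,0,0],"fingers":0.5},{"dp":[0,0.001,0.001],"rotation":[0,0,0],"fingers":0.5},{"dp":[0,0.001,0.001],"rotation":[0,0,0],"fingers":0.5},{"dp":[0,0.001,-0.02],"rotation":[0,0,0],"fingers":0.5},{"dp":[0,0.001,-0.08],"rotation":[0,0,0],"fingers":0.5},{"dp":[0,0.001,-0.14],"rotation":[0,0,0],"fingers":0.5},{"dp":[0.03,0,-0.17],"rotation":[0,0,0],"fingers":0.5},{"dp":[0.09,0,-0.17],"rotation":[0,0,0],"fingers":0.5},{"dp":[0.15,-0.01,-0.17],"rotation":[0,0,0],"fingers":0.5},{"dp":[0.21,-0.02,-0.17],"rotation":[0,0,0],"fingers":0.5},{"dp":[0.27,-0.03,-0.17],"rotation":[0,0,0],"fingers":0.5},{"dp":[0.33,-0.03,-0.17],"rotation":[0,0,0],"fingers":0.5},{"dp":[0.39,-0.035,-0.17],"rotation":[0,0,0],"fingers":0.5},{"dp":[0.45,-0.04,-0.17],"rotation":[0,0,0],"fingers":0.5},{"dp":[0.51,-0.043,-0.17],"rotation":[0,0,0],"fingers":0.5},{"dp":[0.56,-0.043,-0.17],"rotation":[0,0,0],"fingers":0.5},{"dp":[0.596,-0.043,-0.17],"rotation":[0,0,0],"fingers":0.5},{"dp":[0.596,-0.043,-0.15],"rotation":[0,0,0],"fingers":0.5}]' 40
python3 -c "
from h import *
go([.470,-.2525,.165])
im=arm.get_image('scene');crop('scene',270,60,350,190,6,'pics/s45.png',im)"
```

```text
clock: 46.02
position: [0.4697, -0.2568, 0.193]
ee_rot: [-2.214, 2.225, -0.005]
force: [0.2, 0.2, -1.9]
width: 0.693
at [ 0.4697 -0.2568  0.193 ] dp [-0.0043, -0.0001, 0.028] rot [-0.0044, -0.0004, -0.0051] dist 0.028 w 0.693 t 46.025 F [ 0.2  0.2 -1.9]
```

View pics/s45.png

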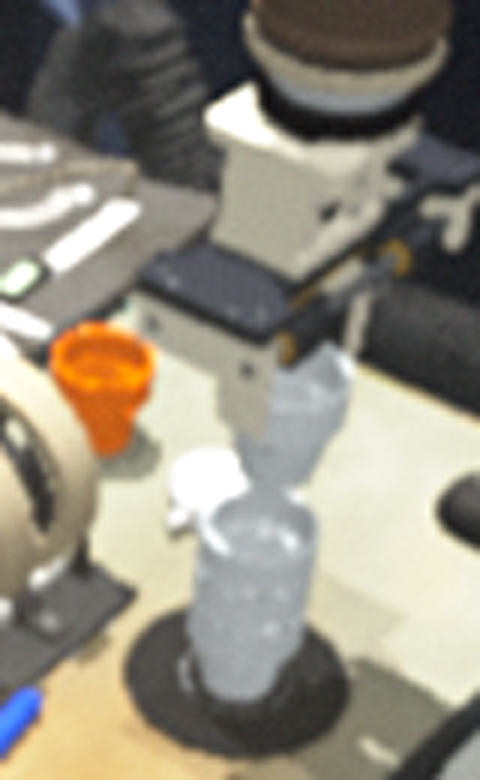

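```bash
python3 -m pendant '[{"dp":[-0.004,0,0.015],"rotation":[-0.004,0,-0.005],"fingers":0.5},{"dp":[-0.004,0,0.028],"rotation":[-0.004,0,-0.005],"fingers":0.5},{"dp":[-0.004,0,0.028],"rotation":[-0.004,0,-0.005],"fingers":0.5},{"dp":[-0.004,0,0.028],"rotation":[-0.004,0,-0.005],"fingers":0.5}]' 40
python3 -c "
from h import *
go([.470,-.2525,.131])
im=arm.get_image('scene');crop('scene',285,75,345,180,7,'pics/s46.png',im)"
```

```text
clock: 46.58
position: [0.4685, -0.2498, 0.1621]
ee_rot: [2.224, -2.218, -0.007]
force: [0.8, -0.5, -1.2]
width: 0.691
at [ 0.4685 -0.2498  0.1621] dp [0.0028, -0.0016, 0.0311] rot [0.0036, 0.0026, 0.0027] dist 0.031 w 0.691 t 46.575 F [ 0.8 -0.5 -1.2]
```

View pics/s46.png

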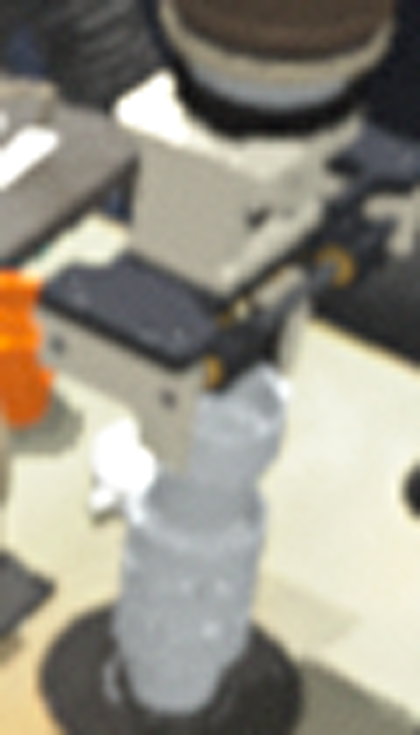

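```bash
python3 -m pendant '[{"dp":[0.003,-0.002,0.006],"rotation":[0.004,0.003,0.003],"fingers":0.5},{"dp":[0.003,-0.002,0.014],"rotation":[0.004,0.003,0.003],"fingers":0.5},{"dp":[0.003,-0.002,0.022],"rotation":[0.004,0.003,0.003],"fingers":0.5},{"dp":[0.003,-0.002,0.03],"rotation":[0.004,0.003,0.003],"fingers":0.5},{"dp":[0.003,-0.002,0.032],"rotation":[0.004,0.003,0.003],"fingers":0.5}]' 40
python3 -m pendant '[{"dp":[0,0,0.003],"rotation":[0,0,0],"fingers":0.5},{"dp":[0,0,0.004],"rotation":[0,0,0],"fingers":0.5},{"dp":[0,0,0.004],"rotation":[0,0,0],"fingers":0.5}]' 40
```

```text
clock: 47.25
position: [0.4701, -0.2526, 0.1295]
ee_rot: [2.221, -2.222, -0.001]
force: [0.3, -0.6, -2.7]
width: 0.696
clock: 47.62
position: [0.4701, -0.2526, 0.1255]
ee_rot: [2.221, -2.222, -0.0]
force: [-0.1, 0.2, -1.2]
width: 0.693
```

```bash
python3 -m pendant '[{"dp":[0,0,0.001],"rotation":[0,0,0],"fingers":0.5},{"dp":[0,0,0.002],"rotation":[0,0,0],"fingers":0.5},{"dp":[0,0,0.002],"rotation":[0,0,0],"fingers":0.5}]' 40
python3 -c "
from h import *
im=arm.get_image('scene');crop('scene',285,75,345,180,7,'pics/s47.png',im)"
```

```text
clock: 48.0
position: [0.4704, -0.2527, 0.1238]
ee_rot: [-2.221, 2.222, -0.0]
force: [0.1, 1.0, 1.0]
width: 0.691
```

View pics/s47.png

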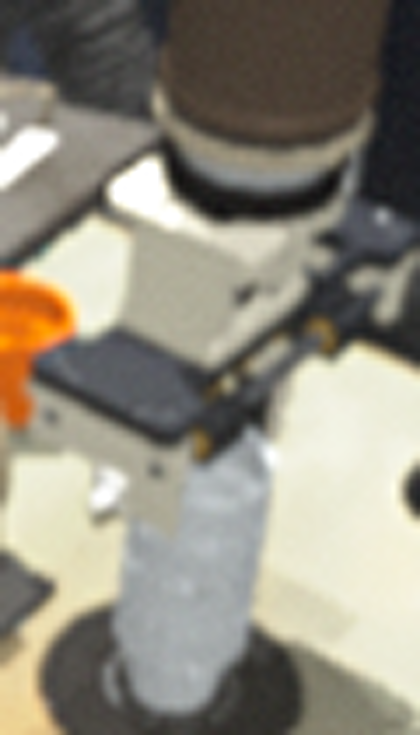

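```bash
python3 -m pendant '[{"dp":[0,0,0],"rotation":[0,0,0],"fingers":0.1},{"dp":[0,0,0],"rotation":[0,0,0],"fingers":-0.6},{"dp":[0,0,0],"rotation":[0,0,0],"fingers":-1},{"dp":[0,0,0],"rotation":[0,0,0],"fingers":-1},{"dp":[0,0,-0.04],"rotation":[0,0,0],"fingers":-1},{"dp":[0,0,-0.08],"rotation":[0,0,0],"fingers":-1},{"dp":[-0.03,0,-0.09],"rotation":[0,0,0],"fingers":-1},{"dp":[-0.09,0.01,-0.09],"rotation":[0,0,0],"fingers":-1},{"dp":[-0.15,0.015,-0.09],"rotation":[0,0,0],"fingers":-1},{"dp":[-0.21,0.015,-0.09],"rotation":[0,0,0],"fingers":-1},{"dp":[-0.27,0.015,-0.09],"rotation":[0,0,0],"fingers":-1},{"dp":[-0.33,0.015,-0.09],"rotation":[0,0,0],"fingers":-1},{"dp":[-0.39,0.01,-0.09],"rotation":[0,0,0],"fingers":-1},{"dp":[-0.45,0,-0.09],"rotation":[0,0,0],"fingers":-1},{"dp":[-0.51,-0.03,-0.08],"rotation":[0,0,0],"fingers":-1},{"dp":[-0.56,-0.06,-0.06],"rotation":[0,0,0],"fingers":-1},{"dp":[-0.6,-0.1,-0.05],"rotation":[0,0,0],"fingers":-1},{"dp":[-0.608,-0.12,-0.05],"rotation":[0,0,0],"fingers":-1},{"dp":[-0.608,-0.129,-0.05],"rotation":[0,0,0],"fingers":-1},{"dp":[-0.608,-0.129,-0.05],"rotation":[0,0,0],"fingers":-1}]' 40
python3 -c "
from h import *
im=arm.get_image('scene');cv2.imwrite('pics/s48f.png',im);crop('scene',260,80,350,200,5,'pics/s48.png',im)
crop('scene',80,180,240,320,4,'pics/s48b.png',im)
cups()
go([.599,.3555,.1])"
```

```text
clock: 50.55
position: [0.5999, 0.3542, 0.1736]
ee_rot: [2.219, -2.223, 0.001]
force: [-0.3, 0.7, -0.5]
width: 1.0
294 (20.2, 192.7) 12.6 [0.4965 0.6095 0.062 ]
446 (14.8, 174.8) 15.4 [0.5467 0.6343 0.062 ]
at [0.5991 0.3545 0.1741] dp [-0.001, 0.0001, 0.0741] rot [-0.0003, -0.0004, -0.001] dist 0.074 w 0.996 t 50.65 F [-0.2 -0.7  1.1]
```

View pics/s48.png

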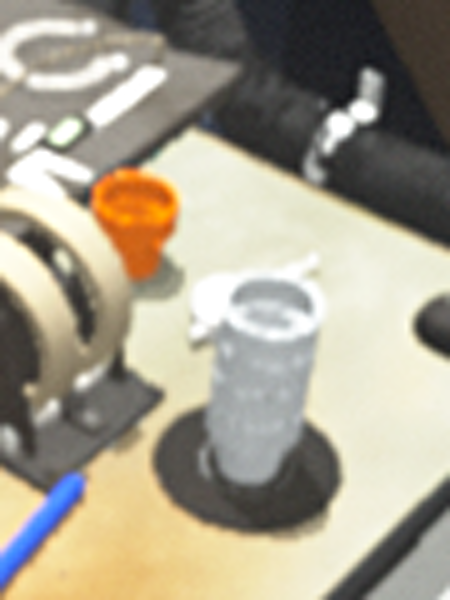

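View pics/s48b.png

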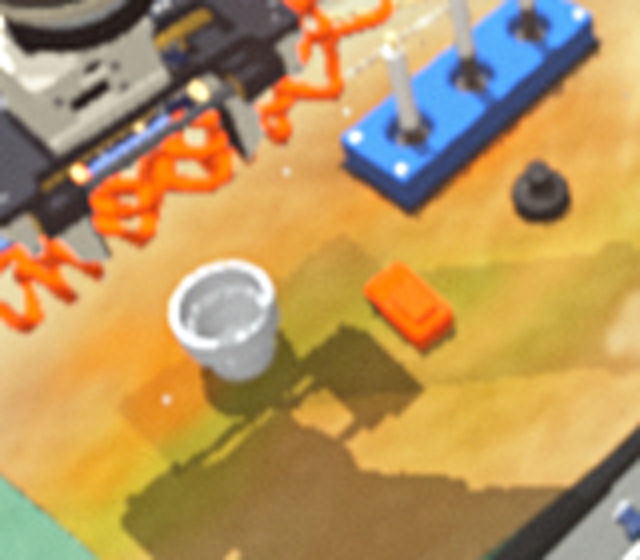

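```bash
python3 -m pendant '[{"dp":[-0.001,0,0.04],"rotation":[0,0,-0.001],"fingers":-1},{"dp":[-0.001,0,0.09],"rotation":[0,0,-0.001],"fingers":-1},{"dp":[-0.001,0,0.12],"rotation":[0,0,-0.001],"fingers":-1},{"dp":[-0.001,0,0.132],"rotation":[0,0,-0.001],"fingers":-1},{"dp":[-0.001,0,0.132],"rotation":[0,0,-0.001],"fingers":-1}]' 40
python3 -c "
from h import *
go([.599,.3555,.042])
im=arm.get_image('scene');crop('scene',80,180,190,300,5,'pics/s49.png',im)"
```

```text
clock: 51.28
position: [0.5989, 0.3552, 0.0426]
ee_rot: [2.221, -2.221, 0.001]
force: [1.1, 0.4, 0.5]
width: 1.001
at [0.5989 0.3552 0.0426] dp [-0.0003, -0.0001, 0.0006] rot [-0.0001, -0.0005, 0.0] dist 0.001 w 1.001 t 51.275 F [1.1 0.4 0.5]
```

View pics/s49.png

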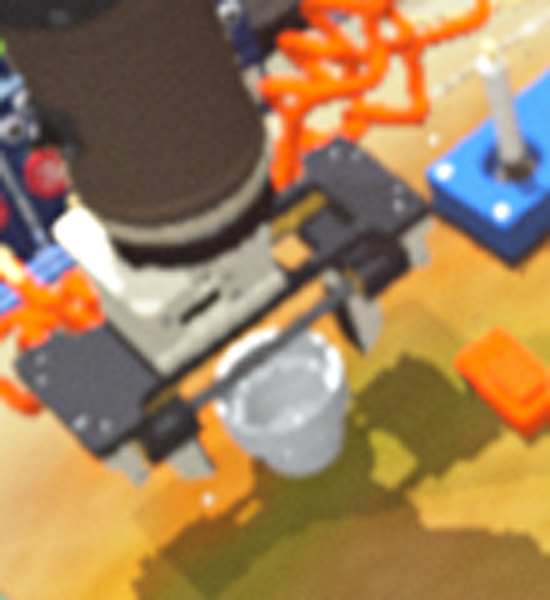

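```bash
python3 -m pendant '[{"dp":[0,0,0],"rotation":[0,0,0],"fingers":-0.4},{"dp":[0,0,0],"rotation":[0,0,0],"fingers":0.1},{"dp":[0,0,0],"rotation":[0,0,0],"fingers":0.5},{"dp":[0,0,0],"rotation":[0,0,0],"fingers":0.5},{"dp":[0,0,0],"rotation":[0,0,0],"fingers":0.5},{"dp":[0,0,-0.02],"rotation":[0,0,0],"fingers":0.5},{"dp":[0,0.01,-0.08],"rotation":[0,0,0],"fingers":0.5},{"dp":[0,0.06,-0.11],"rotation":[0,0,0],"fingers":0.5},{"dp":[0.02,0.11,-0.14],"rotation":[0,0,0],"fingers":0.5},{"dp":[0.07,0.14,-0.16],"rotation":[0,0,0],"fingers":0.5},{"dp":[0.13,0.15,-0.18],"rotation":[0,0,0],"fingers":0.5},{"dp":[0.19,0.15,-0.19],"rotation":[0,0,0],"fingers":0.5},{"dp":[0.25,0.15,-0.19],"rotation":[0,0,0],"fingers":0.5},{"dp":[0.31,0.14,-0.19],"rotation":[0,0,0],"fingers":0.5},{"dp":[0.37,0.135,-0.19],"rotation":[0,0,0],"fingers":0.5},{"dp":[0.43,0.13,-0.19],"rotation":[0,0,0],"fingers":0.5},{"dp":[0.49,0.129,-0.19],"rotation":[0,0,0],"fingers":0.5},{"dp":[0.55,0.129,-0.19],"rotation":[0,0,0],"fingers":0.5},{"dp":[0.59,0.129,-0.19],"rotation":[0,0,0],"fingers":0.5},{"dp":[0.608,0.129,-0.19],"rotation":[0,0,0],"fingers":0.5}]' 40
python3 -c "
from h import *
go([.470,-.2526,.2])
im=arm.get_image('scene');crop('scene',270,50,350,190,5,'pics/s50.png',im)"
```

```text
clock: 53.82
position: [0.4698, -0.2545, 0.2337]
ee_rot: [-2.217, 2.224, -0.002]
force: [0.3, 1.1, -1.8]
width: 0.701
at [ 0.4698 -0.2545  0.2337] dp [-0.0019, -0.0001, 0.0337] rot [-0.002, -0.0, -0.0028] dist 0.034 w 0.701 t 53.825 F [ 0.3  1.1 -1.8]
```

View pics/s50.png

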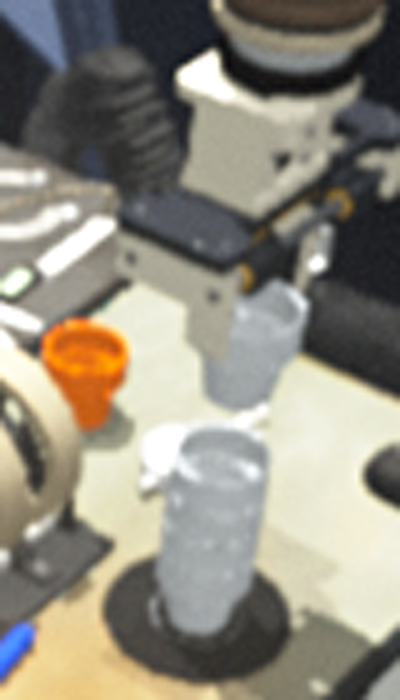

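```bash
python3 -m pendant '[{"dp":[-0.002,0,0.015],"rotation":[-0.002,0,-0.003],"fingers":0.5},{"dp":[-0.002,0,0.03],"rotation":[-0.002,0,-0.003],"fingers":0.5},{"dp":[-0.002,0,0.042],"rotation":[-0.002,0,-0.003],"fingers":0.5},{"dp":[-0.002,0,0.042],"rotation":[-0.002,0,-0.003],"fingers":0.5}]' 40
python3 -c "
from h import *
go([.470,-.2526,.157])
im=arm.get_image('scene');crop('scene',285,65,345,180,7,'pics/s51.png',im)"
```

```text
clock: 54.38
position: [0.4692, -0.2527, 0.1902]
ee_rot: [2.221, -2.22, -0.003]
force: [0.4, -0.5, -0.1]
width: 0.703
at [ 0.4692 -0.2527  0.1902] dp [-0.0001, -0.0008, 0.0332] rot [0.0024, 0.0006, 0.0008] dist 0.033 w 0.703 t 54.375 F [ 0.4 -0.5 -0.1]
```

View pics/s51.png

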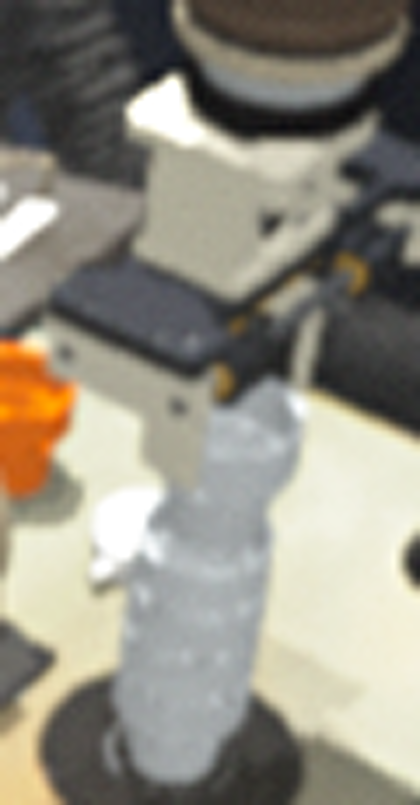

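```bash
python3 -m pendant '[{"dp":[0,-0.001,0.008],"rotation":[0.002,0,0.001],"fingers":0.5},{"dp":[0,-0.001,0.016],"rotation":[0.002,0,0.001],"fingers":0.5},{"dp":[0,-0.001,0.024],"rotation":[0.002,0,0.001],"fingers":0.5},{"dp":[0,-0.001,0.032],"rotation":[0.002,0,0.001],"fingers":0.5},{"dp":[0,-0.001,0.034],"rotation":[0.002,0,0.001],"fingers":0.5}]' 40
python3 -m pendant '[{"dp":[0,0,0.003],"rotation":[0,0,0],"fingers":0.5},{"dp":[0,0,0.005],"rotation":[0,0,0],"fingers":0.5},{"dp":[0,0,0.005],"rotation":[0,0,0],"fingers":0.5}]' 40
```

```text
clock: 55.05
position: [0.4706, -0.253, 0.1564]
ee_rot: [-2.221, 2.222, -0.0]
force: [0.3, 0.0, -2.3]
width: 0.703
clock: 55.42
position: [0.4707, -0.253, 0.1514]
ee_rot: [-2.22, 2.221, -0.0]
force: [1.2, 0.6, -2.0]
width: 0.698
```

```bash
python3 -m pendant '[{"dp":[0,0,0.001],"rotation":[0,0,0],"fingers":0.5},{"dp":[0,0,0.002],"rotation":[0,0,0],"fingers":0.5},{"dp":[0,0,0.002],"rotation":[0,0,0],"fingers":0.5}]' 40
python3 -m pendant '[{"dp":[0,0,0],"rotation":[0,0,0],"fingers":0.1},{"dp":[0,0,0],"rotation":[0,0,0],"fingers":-0.6},{"dp":[0,0,0],"rotation":[0,0,0],"fingers":-1},{"dp":[0,0,0],"rotation":[0,0,0],"fingers":-1},{"dp":[0,0,-0.04],"rotation":[0,0,0],"fingers":-1},{"dp":[0,0,-0.08],"rotation":[0,0,0],"fingers":-1},{"dp":[0,0.03,-0.1],"rotation":[0,0,0],"fingers":-1},{"dp":[0.05,0.06,-0.1],"rotation":[0,0,0],"fingers":-1},{"dp":[0.1,0.09,-0.1],"rotation":[0,0,0],"fingers":-1},{"dp":[0.16,0.09,-0.1],"rotation":[0,0,0],"fingers":-1},{"dp":[0.2,0.09,-0.1],"rotation":[0,0,0],"fingers":-1},{"dp":[0.2,0.09,-0.1],"rotation":[0,0,0],"fingers":-1}]' 40
python3 -c "
from h import *
im=arm.get_image('scene');cv2.imwrite('pics/s52.png',im);crop('scene',260,70,350,200,5,'pics/s52c.png',im)
crop('scene',160,120,240,230,6,'pics/s52b.png',im)
cv2.imwrite('pics/t52.png',arm.get_image('top'))"
```

```text
clock: 55.8
position: [0.4716, -0.2532, 0.1509]
ee_rot: [-2.22, 2.221, -0.004]
force: [-1.2, 2.2, 12.0]
width: 0.704
clock: 57.3
position: [0.3797, -0.4563, 0.25]
ee_rot: [-2.215, 2.227, -0.003]
force: [-0.1, 0.8, -0.1]
width: 1.0
```

View pics/s52c.png

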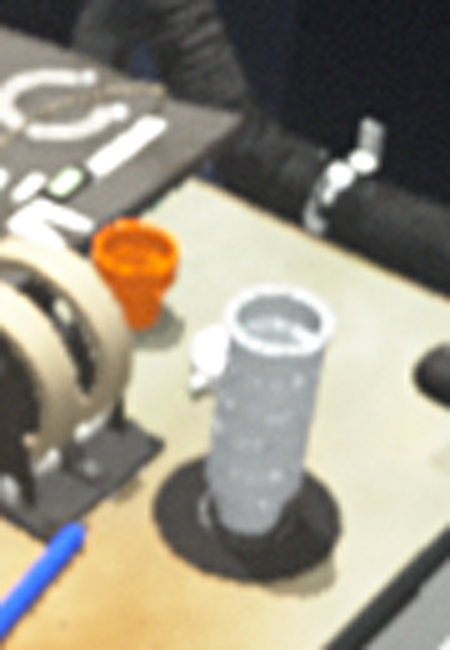

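View pics/s52b.png

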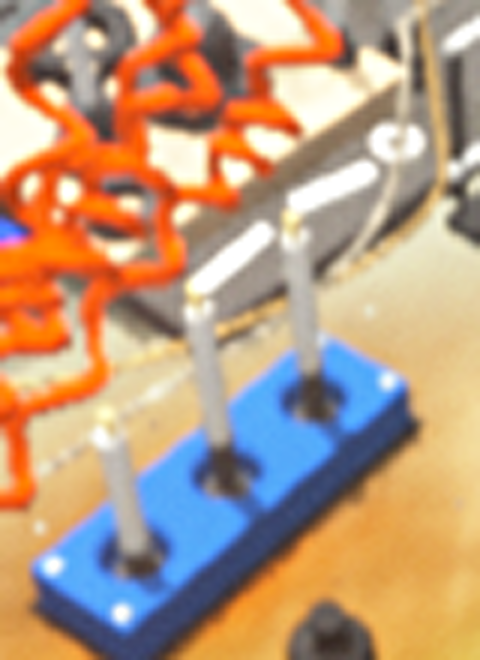

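View pics/t52.png

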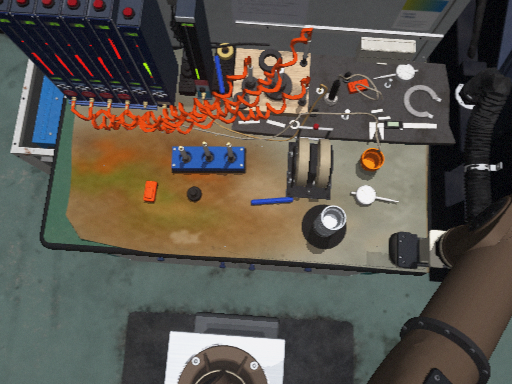

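```bash
python3 - <<'E'
from h import *
np.set_printoptions(precision=4,suppress=True)
im=arm.get_image('top');hsv=cv2.cvtColor(im,cv2.COLOR_BGR2HSV)
s=im[200:250,300:350]
crop('top',300,195,360,255,10,'pics/t53.png',im)
im2=arm.get_image('scene');crop('scene',290,115,340,190,10,'pics/s53.png',im2)
for z in(.169,.175,.18):print(z,proj('top',[.470,-.2527,z])[0],proj('scene',[.470,-.2527,z])[0])
E
```

```text
0.169 [333.5656 217.7328] [315.006  133.2113]
0.175 [333.9653 217.361 ] [315.2582 131.6461]
0.18 [334.3015 217.0484] [315.47   130.3322]
```

View pics/t53.png

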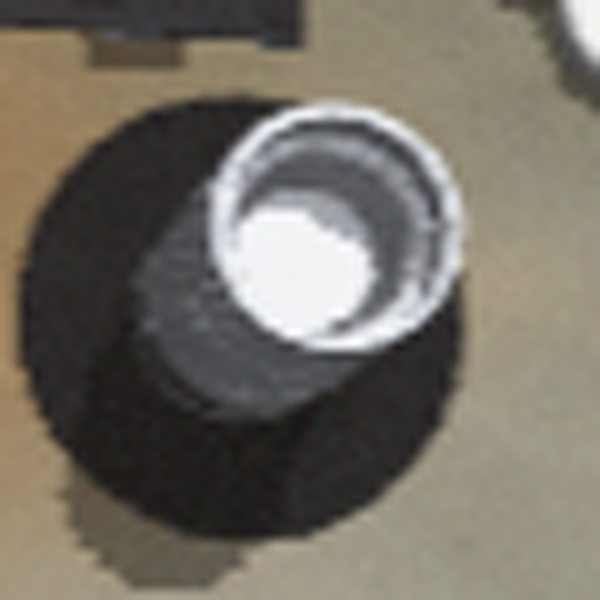

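View pics/s53.png

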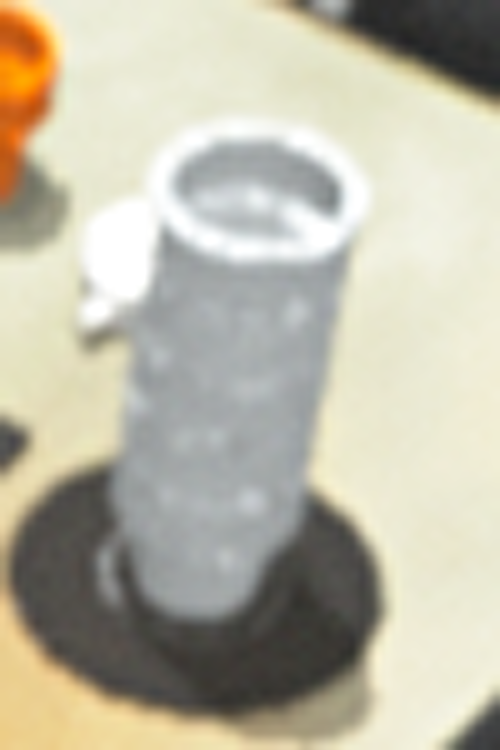

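```bash
python3 -c "
from cell import arm
print(arm.sign_off(), arm.observe()['clock'])"
```

```text
the job is handed in; nothing more can be done
the job is handed in; nothing more can be done
```

I finished the job and handed it in at about 58 s of the 200 s allowed. `sign_off` gave no verdict.

- **Gauges:** All three gauges were present. The last pictures show each standing upright in its own well of the blue stand. The short one went into the well at larger y, the two tall ones into the middle and other wells, and none fell over.
- **Cups:** All five cups were present and are nested in one straight stack on the mat. The top rim showed within about half a pixel of where a fully home stack should be in both views, with its joints evenly spaced. By the top camera, the base cup stood about 2 mm from the mat centre.
- **Bystanders:** The clip, magnet, pen, dial and orange look-alike looked unmoved. The arm hid the mouse in the last top view. I moved nothing near it until the final retreat, when the gripper passed about 25 cm above it.

Some readings did not go to plan:
- **First insertion:** The first gauge caught the rim of its well with 34 N on the wrist and slid about 8 mm up in the grip. I lifted it, re-measured and placed it cleanly.
- **Last cup:** It met contact about 1.5 mm above the computed height at 12 N. The final pictures show it seated.
- **Cameras:** The two views disagreed by 2–7 mm, so I averaged them or checked against what was in the gripper.
- **Orange coils:** They appeared to overlap the gripper near the stand in the pictures, but I saw no contact force.

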